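Start and seat the self-tapping screw of a lens stand

ROBOT

A 6-joint arm with a two-finger parallel gripper is mounted at the origin on the work surface. World frame = base frame: x ahead of the robot, y to its left, z up, the work surface at z = 0. Lengths are in m, angles in degrees, forces in N, time in s.
With the tool pointing down it reaches from about 0.4 to 0.825 m from the base axis. Payload 7 kg.
Tool frame: the origin (TCP) lies on the centre line of the jaws, within the pads' length; the fingertips stand 17 mm ahead of it and the grasp point (between the pads) lies 2 mm behind it; y points along the fingers, z is the direction in which the jaws open and shut, and the axes are right-handed (so a half turn about y gives the same grasp; the last joint's range is limited). The gripper opens to 88 mm and grips with 3 to 60 N. Pads are 19 mm wide; open, the fingers measure 130 mm over their backs; the gripper's body (78 mm by 193 mm) begins 47 mm behind the grasp point.
Start: joints at [-46.576, 20.546, 0.682, 0, -70.136, -16.507], TCP at [0.306, -0.602, 0.244] pointing down, gripper open.
Joint ranges: [-176.03, 176.03], [-82.01, 121.73], [-58.28, 71.71], [-173.87, 95.51], [-174.79, -0.11], [-173.66, 173.66]. Speed limits (degrees/s): [136.94, 136.94, 172.46, 180, 180, 180].

INTERFACE

Orientations are given as [roll, pitch, yaw] about the fixed x, y, z axes, in that order (R = Rz(yaw) Ry(pitch) Rx(roll)).
In Python, from plant import r, capture, camera_info gives the robot as it stands. The module is installed in compiled form; this text tells all that it offers.
- The arm moves only by the tool apply_moves, never from a script. Its argument "deltas" is a list of rows, each an object of numbers: "tx", "ty", "tz": the shift along the tool's x, y, z in m; "turn": the turn about the tool's y in rad; "gripper": the finger opening in m, from 0 to 0.0876. A call has 1 to 5 rows; each row is the pose to reach, as a shift and turn from the pose commanded when the call began, along the tool's axes at that moment; what a row does not reach only later rows make up. A row lasts 1/10 s, in which the tool goes at most 50 mm and 8.59 degrees, less where a joint would pass 70% of its speed; a pose out of reach is approached as far as the arm can. A call with a gripper value outside its range is refused whole. The fingers move at their own pace and stop on an object; "newtons" is the grip in N (left out, the last holds). Time passes only in rows, so rows that repeat a pose let the fingers close. It gives the time, the measured TCP pose, the force and the opening at its end, in the units of the state.
- r.get_state(): the state, without advancing time (a new reading comes with each control period).
- capture(name): name is "scene" or "top" or "wrist"; returns (picture, depth): 420x560x3 uint8, red, green, blue; 420x560 float32, m along the optical axis (not along the pixel's ray), 0 where there is no reading.
- camera_info(name): a dict with "K" (3x3 intrinsics, pixels), "eye" and "orientation" of the camera in the world; the wrist camera has in their place "tool_from_camera" (4x4, takes a point from camera to tool coordinates, whose origin is the TCP and whose axes are the tool frame's). Camera axes: x right, y up, looking along -z (the intrinsics and any distortion apply to the point x, -y, -z); pixel columns grow to the right and rows downward; lengths in m; the calibration is good to about 2 mm. A picture is of the moment at which its call begins: read the wrist's pose just before it. camera_info takes no time and is no camera call.
- r.close_job(): hands the job in, once; it reports no verdict.
The state is a dict: "time_s": time; "joints": joint angles; "qd": joint speeds; "joint_torque": joint torques, N m; "tcp_pos": TCP position; "eef_rot": TCP orientation; "contact_force": force on the tool from outside, world axes, zero at the start; "moment": the same for the moment, N m; "gripper_width": finger opening in m.
Only numpy, scipy, OpenCV 4.12 (cv2) and the standard library are available. Lean on these libraries where they do the work, as an engineer would, in place of code of your own. Each camera call takes 0.05 s, during which the arm holds its last target.

TASK

Take the orange square-headed self-tapping screw out of the wooden holder, stand it in the empty hole of the grey foot plate on the lens stand, and drive it clockwise while pressing firmly straight down, so that it cuts its thread and its collar ends flat on the plate; then let go. It bites only under a firm push of about 15 N, and more than 24 N would crack the base. Leave the blue screw and the other things on the bench alone.

Things in the scene. Friction and masses are not known exactly. Their poses are not given: they have to be found in the camera images.
- screw_grip (a point): Orange screw, upright in a holder hole; this point: on its axis, the place to grasp, 24 mm above the collar's underside. Square plastic grip 18 x 18 mm, 36 mm tall, top 16 mm above this point; x, y square to its flats, z up. Below it a round collar 26 mm across, 4 mm thick, top 20 mm below this point; then a steel shank 12 mm across, 32 mm long, blunt end 56 mm below this point. About 43 g.
- screw_collar (a point): The screw's axis at its collar's underside (at the start 40 mm above the bench). In the plate's hole: pressed with over about 10 N and turned clockwise seen from above, the screw sinks 8 mm a turn against about 0.06 N m; the push is needed all the way, 0.4 to 0.75 turn until the collar meets the plate. Pressed less it just spins; pressed without turning it does not sink; let go, it stays.
- holder: Pale wooden holder, 50 x 150 x 40 mm, fixed; origin at the centre of its underside. Two holes 90 mm apart along its y, in line with its centre: the orange screw is in one (either), a blue round-headed screw in the other.
- hole (a point): Centre of the mouth of the empty hole, on top of the grey foot plate (75 x 80 mm), 53 mm above the bench; z up. 14 mm wide, small chamfer. x points to the stand's post, 97 mm away, 28 mm thick at its foot, top 123 mm above the bench. A screw put in stops on uncut material with its collar still 3 to 6 mm above the plate (hidden, varies).
- stand: Lens stand: oak base 160 x 110 mm, 34 mm thick, on springy rubber feet, on a cork mat 200 x 160 x 4 mm fixed to the bench. Pushed down, base, plate and hole sink together 0.2 mm per newton and spring back. Origin: centre of the underside of its feet, 4 mm above the bench; the hole is 35 mm from it along -x. The lens reaches 147 mm from it along +x.
- spare: The blue round-headed screw in the other hole of the holder, head 24 mm across and 26 mm tall on a collar as of the orange one. Leave it.
- dish: Glass dish, 90 mm across, 14 mm high, loose on the bench. Leave it.
- jar: Open glass jar, 68 mm across, 95 mm high, loose. Leave it.
- reagent: Amber bottle, 54 mm across, 110 mm high, loose. Leave it.
- driver: Screwdriver lying on the bench. Leave it.
Things that resemble listed ones, but are neither listed nor needed, are in the scene too. There is more than one size of the part that bears screw_grip; the job needs the smallest.

How it is judged (in metres and radians):
On the way:
1. the orange screw stands in the plate's hole, its collar still clear of the plate (horizontal distance between screw_collar and hole below 0.004 m and z of screw_collar in the frame of hole between 0.0022 and 0.0075 m), for 0.1 s.
At the end, for the whole second after the job is handed in: The orange screw is in the hole of the grey plate, upright within 0.08 rad, the underside of its collar within 1.3 mm of the plate, released (horizontal distance between screw_collar and hole below 0.004 m and z of screw_collar in the frame of hole below 0.0013 m and angle between screw_collar's own z axis and vertical below 0.08 rad); the robot touches nothing.
It fails at once if the screw, or anything, presses the stand down with more than about 24 N (its plate sinks more than 4.8 mm) (height (world z) of hole below 0.0482 m).
It fails at once if the blue screw or another thing on the bench is disturbed (moved over 20 mm) (distance of any of spare, dish, jar, reagent, driver from where it was at the start of the episode above 0.02 m).
It also fails if it takes over 72 s, if anything falls off the work surface, if the arm or the gripper's body presses on something with over 40 N, if the wrist force passes 120 N, or if a joint passes its speed limit or range.

## Working session

There is one attempt and no reset: what is moved stays moved. The work goes in short steps, Python scripts to look and compute and a tool call to move; the robot and the scene stay as the last step left them, time stands still between calls to the robot, and variables do not carry over. Pictures are saved under pics/ and viewed, and the job is handed in when it is done.

Besides the shell and the picture viewer there is one more tool, called after ">>>" by a JSON object that holds its "name" and its "arguments", one argument or row to a line. apply_moves: Moves the arm, as the interface text tells. Its arguments: {"type":"object","properties":{"deltas":{"type":"array","items":{"type":"object","properties":{"tx":{"type":"number"},"ty":{"type":"number"},"tz":{"type":"number"},"turn":{"type":"number"},"gripper":{"type":"number"}}}},"newtons":{"type":"number"}},"required":["deltas"]}

```bash
mkdir -p pics
python3 - <<'E'
from plant import r,capture,camera_info
import cv2,json,numpy as np
s=r.get_state();print({k:np.round(v,4).tolist() for k,v in s.items()})
for n in ("scene","top"):
    p,d=capture(n);cv2.imwrite(f"pics/{n}0.png",p[:,:,::-1]);np.save(f"{n}0.npy",d);print(n,camera_info(n),d.min(),d.max())
print(camera_info("wrist"))
E
```

```text
{'time_s': 0.0, 'joints': [-46.5772, 20.5932, 0.6334, -0.0187, -70.136, -16.5056], 'qd': [-0.0088, -0.0454, -0.0737, 0.0505, 0.0371, 0.1266], 'joint_torque': [0.0007, -58.2724, 29.3065, 6.9973, 0.0071, -0.0001], 'tcp_pos': [0.3053, -0.6015, 0.2426], 'eef_rot': [-89.9031, 0.0104, 26.9109], 'contact_force': [-0.1413, 0.5471, -0.1309], 'moment': [-0.0131, -0.0115, 0.0763], 'gripper_width': 0.0878}
scene {'K': array([[385.0401918 ,   0.        , 278.77819493],
       [  0.        , 385.0401918 , 210.04154714],
       [  0.        ,   0.        ,   1.        ]]), 'eye': array([1.08048457, 0.45658459, 0.71078041]), 'orientation': array([ 49.18155382,   1.30883737, 126.85687925])} 0.0 3.8827803
top {'K': array([[444.86089188,   0.        , 271.22484404],
       [  0.        , 444.86089188, 206.74625796],
       [  0.        ,   0.        ,   1.        ]]), 'eye': array([0.3600448 , 0.01663952, 1.09995312]), 'orientation': array([  7.10513491,  -1.45066103, -89.51833766])} 0.0 2.013707
{'K': array([[314.2640143 ,   0.        , 280.26500885],
       [  0.        , 314.2640143 , 205.0827054 ],
       [  0.        ,   0.        ,   1.        ]]), 'tool_from_camera': array([[ 5.92479237e-04, -9.61438894e-01, -2.75018003e-01,
        -7.56925696e-02],
       [-1.05376481e-03,  2.75017299e-01, -9.61438701e-01,
        -1.40834860e-01],
       [ 9.99999269e-01,  8.59436762e-04, -8.50188432e-04,
        -1.18039515e-03],
       [ 0.00000000e+00,  0.00000000e+00,  0.00000000e+00,
         1.00000000e+00]])}
```

View pics/scene0.png

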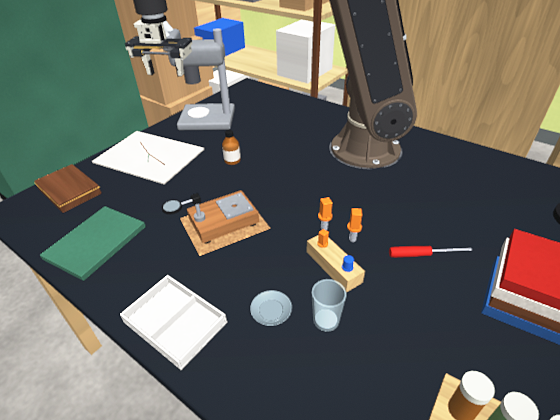

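View pics/top0.png

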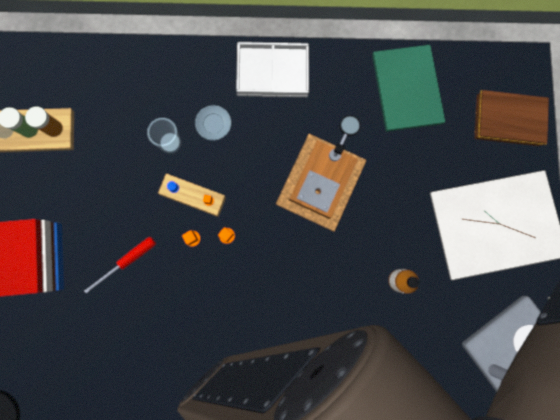

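Orange candidates in the top view are (208,199) in the wooden holder, and (191,238) and (227,236), which stand on the bench and look taller in the scene view. The one in the holder beside the blue screw fits. I'll confirm it in an enlarged crop and measure it.

```bash
cat > h.py <<'E'
import numpy as np,cv2
from scipy.spatial.transform import Rotation as R
from plant import r,capture,camera_info
def campose(n,st=None):
    i=camera_info(n)
    if n=="wrist":
        T=np.eye(4);T[:3,:3]=R.from_euler('xyz',st['eef_rot'],degrees=True).as_matrix();T[:3,3]=st['tcp_pos']
        T=T@i['tool_from_camera'];return i['K'],T[:3,:3],T[:3,3]
    return i['K'],R.from_euler('xyz',i['orientation'],degrees=True).as_matrix(),np.array(i['eye'])
def rays(uv,P):
    K,Rm,e=P;uv=np.atleast_2d(uv).astype(float)
    d=np.c_[(uv[:,0]-K[0,2])/K[0,0],-(uv[:,1]-K[1,2])/K[1,1],-np.ones(len(uv))]
    return d@Rm.T
def onplane(uv,z,P):
    d=rays(uv,P);return P[2]+d*((z-P[2][2])/d[:,2])[:,None]
def cloud(D,P):
    v,u=np.mgrid[:D.shape[0],:D.shape[1]]
    return (P[2]+rays(np.c_[u.ravel(),v.ravel()],P)*D.ravel()[:,None]).reshape(*D.shape,3)
def proj(X,P):
    K,Rm,e=P;c=(np.atleast_2d(X)-e)@Rm
    return np.c_[K[0,2]-K[0,0]*c[:,0]/c[:,2],K[1,2]+K[1,1]*c[:,1]/c[:,2]]
E
python3 - <<'E'
from h import *
im=cv2.imread("pics/top0.png");sc=cv2.imread("pics/scene0.png")
a=cv2.resize(im[120:260,140:380],None,fx=3,fy=3,interpolation=cv2.INTER_CUBIC)
b=cv2.resize(sc[180:300,160:400],None,fx=3,fy=3,interpolation=cv2.INTER_CUBIC)
cv2.imwrite("pics/ct.png",a);cv2.imwrite("pics/cs.png",b)
for n,I in(("top",im),("scene",sc)):
    P=campose(n);C=cloud(np.load(n+"0.npy"),P)
    hsv=cv2.cvtColor(I,cv2.COLOR_BGR2HSV)
    for nm,lo,hi in(("or",(8,200,170),(18,255,255)),("bl",(105,200,100),(125,255,255)),("wood",(14,60,140),(28,190,255)),("grey",(90,10,80),(125,110,200))):
        m=cv2.inRange(hsv,lo,hi)
        for c in cv2.findContours(m,cv2.RETR_EXTERNAL,cv2.CHAIN_APPROX_NONE)[0]:
            if cv2.contourArea(c)<25: continue
            (x,y),wh,an=cv2.minAreaRect(c)
            k=np.zeros(m.shape,np.uint8);cv2.drawContours(k,[c],-1,1,-1)
            pts=C[k>0]
            if not(0.2<pts[:,0].mean()<0.9):continue
            print(n,nm,np.round([x,y,*wh,an],1),"med",np.median(pts,0).round(3),"zmax",np.percentile(pts[:,2],95).round(3))
E
```

```text
top or [195.5 239.3   7.1  14.2  17.1] med [0.41  0.167 0.05 ] zmax 0.067
top or [188.5 237.   11.2  10.7  63.4] med [0.415 0.177 0.097] zmax 0.1
top or [226.5 235.   14.8  14.8  45. ] med [0.42  0.094 0.095] zmax 0.099
top or [207.5 199.5  11.3   8.5  45. ] med [0.504 0.14  0.078] zmax 0.082
top bl [172.  186.5   7.    8.   90. ] med [0.534 0.224 0.068] zmax 0.071
top wood [190.9 194.1  63.3  21.5  20.6] med [0.521 0.184 0.04 ] zmax 0.073
top wood [320.9 181.8  63.8  77.6  24.8] med [ 0.552 -0.126  0.046] zmax 0.054
top wood [ 22.5 112.5   5.    9.   90. ] med [0.725 0.605 0.02 ] zmax 0.103
top wood [ 35.  129.   39.8  71.3  88.1] med [0.657 0.549 0.019] zmax 0.025
top grey [100.5 279.3   4.2  41.6  52.5] med [0.317 0.4   0.012] zmax 0.017
top grey [317.8 190.9  31.4  29.2  25.2] med [ 0.531 -0.12   0.052] zmax 0.056
top grey [334.1 155.8   8.9   7.6  26.6] med [ 0.615 -0.157  0.06 ] zmax 0.077
top grey [164.8 133.5  37.6  30.2  31. ] med [0.668 0.254 0.054] zmax 0.095
top grey [349.7 130.2  18.2  28.6   3. ] med [ 0.672 -0.184  0.116] zmax 0.119
top grey [213.  122.5  35.   36.   9
[... 997 characters left out ...]
307.5  35.   42.   90. ] med [0.716 0.154 0.009] zmax 0.015
scene grey [328.5 305.   52.   35.   90. ] med [0.664 0.245 0.063] zmax 0.095
scene grey [353.  237.5   9.    8.   90. ] med [0.423 0.178 0.014] zmax 0.031
scene grey [197.2 212.4  17.    9.8  63.4] med [ 0.624 -0.159  0.062] zmax 0.098
scene grey [171.  205.5  11.   16.   90. ] med [ 0.675 -0.188  0.117] zmax 0.119
scene grey [234.6 205.3  19.9  29.5  68.2] med [ 0.534 -0.118  0.053] zmax 0.055
scene grey [161.4  51.4  33.6  15.5  22.5] med [ 0.308 -0.613  0.305] zmax 0.325
scene grey [173.5  33.5  13.    9.    0. ] med [ 0.205 -0.649  0.322] zmax 0.326
scene grey [152.2  16.3   4.8  20.3  83.3] med [ 0.327 -0.577  0.411] zmax 0.42
```

View pics/ct.png

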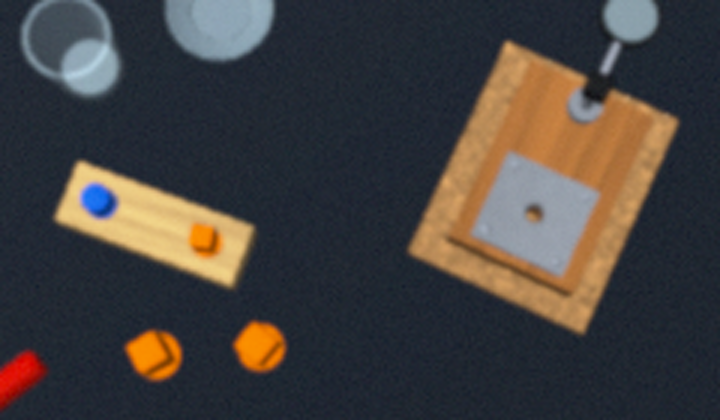

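View pics/cs.png

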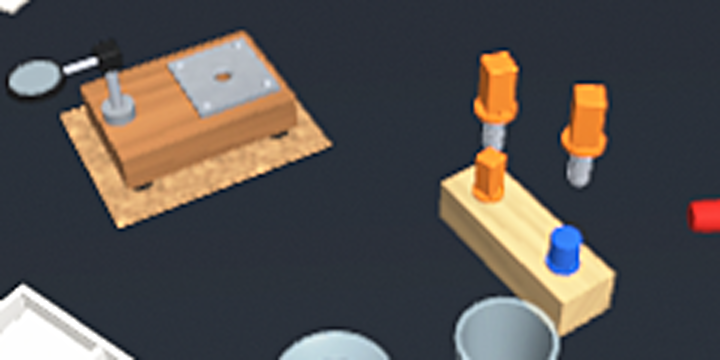

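The crop confirms it: the grip in the holder next to the blue head is clearly smaller than the two on the bench. Next, coarse positions of the screw, the hole and the post.

Run:
```python
from h import *
P=campose("top");S=campose("scene")
hole=onplane([[318.0,190.7]],.053,P)[0];scr=onplane([[207.7,199.2]],.08,P)[0]
print("hole top",hole.round(4),"scene",onplane([[160+223/3,180+76/3]],.053,S).round(4))
print("screw top",scr.round(4),"scene px",proj(scr,S).round(1))
print("post foot",onplane([[140+583/3,120+108/3]],.05,P).round(4))
st=r.get_state();y=np.radians(st['eef_rot'][2]);p=np.array(st['tcp_pos'])
for t in(hole,scr):
    d=t-p;print("tx",d[0]*np.cos(y)+d[1]*np.sin(y),"tz",-d[0]*np.sin(y)+d[1]*np.cos(y))
```

```text
hole top [ 0.5307 -0.1203  0.053 ] scene [[ 0.5331 -0.1204  0.053 ]]
screw top [0.5033 0.1387 0.08  ] scene px [[324.  230.9]]
post foot [[ 0.6168 -0.1607  0.05  ]]
tx 0.4188027965371748 tz 0.3271297660666753
tx 0.5115221533022706 tz 0.5704257174182206
```

>>> {"name": "apply_moves", "arguments": {
  "deltas": [
    {"tx": 0.038,"tz": 0.03},
    {"tx": 0.076,"tz": 0.06},
    {"tx": 0.114,"tz": 0.09},
    {"tx": 0.152,"tz": 0.12},
    {"tx": 0.19,"tz": 0.15}
  ]
}}

```text
invalid input at $.deltas[0]: expected keys tx, ty, tz, turn, gripper
```

>>> {"name": "apply_moves", "arguments": {
  "deltas": [
    {"tx": 0.038,"tz": 0.03},
    {"tx": 0.076,"tz": 0.06},
    {"tx": 0.114,"tz": 0.09},
    {"tx": 0.152,"tz": 0.12},
    {"tx": 0.19,"tz": 0.15}
  ]
}}

```text
invalid input at $.deltas[0]: expected keys tx, ty, tz, turn, gripper
```

>>> {"name": "apply_moves", "arguments": {
  "deltas": [
    {"tx": 0.03,"tz": 0.027},
    {"tx": 0.03,"tz": 0.027},
    {"tx": 0.03,"tz": 0.027},
    {"tx": 0.03,"tz": 0.027},
    {"tx": 0.03,"tz": 0.027}
  ]
}}

```text
invalid input at $.deltas[0]: expected keys tx, ty, tz, turn, gripper
```

Run:
```python
from h import *
s=r.get_state();p,d=capture("wrist");cv2.imwrite("pics/w1.png",p[:,:,::-1]);np.save("w1.npy",d)
import json;json.dump({k:np.array(v).tolist() for k,v in s.items()},open("w1.json","w"));print({k:np.round(v,4).tolist() for k,v in s.items()})
```

```text
{'time_s': 0.1, 'joints': [-46.5752, 20.5892, 0.6381, -0.0164, -70.1342, -16.5054], 'qd': [-0.0471, -0.0938, 0.1614, 0.0598, -0.0288, -0.0896], 'joint_torque': [-0.0016, -58.4163, 29.3752, 7.0156, 0.0102, -0.0001], 'tcp_pos': [0.3054, -0.6015, 0.2427], 'eef_rot': [-89.9139, 0.0094, 26.9137], 'contact_force': [0.2275, 0.0785, 0.4201], 'moment': [-0.0074, -0.0195, 0.027], 'gripper_width': 0.0875}
```

View pics/w1.png

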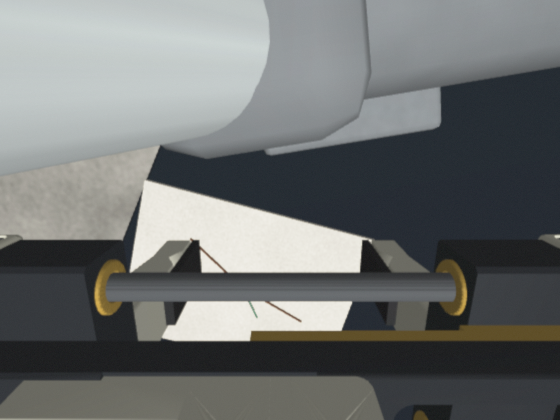

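>>> {"name": "apply_moves", "arguments": {
  "deltas": [
    {"tx": 0.038,"ty": 0,"tz": 0.03,"turn": 0,"gripper": 0.087},
    {"tx": 0.076,"ty": 0,"tz": 0.06,"turn": 0,"gripper": 0.087},
    {"tx": 0.114,"ty": 0,"tz": 0.09,"turn": 0,"gripper": 0.087},
    {"tx": 0.152,"ty": 0,"tz": 0.12,"turn": 0,"gripper": 0.087},
    {"tx": 0.19,"ty": 0,"tz": 0.15,"turn": 0,"gripper": 0.087}
  ]
}}

```text
time_s: 0.65
tcp_pos: [0.4073, -0.3803, 0.2434]
eef_rot: [-90.0, 0.0, 26.9]
contact_force: [0.8, 0.1, 1.1]
gripper_width: 0.0873
```

>>> {"name": "apply_moves", "arguments": {
  "deltas": [
    {"tx": 0.038,"ty": 0,"tz": 0.03,"turn": 0,"gripper": 0.087},
    {"tx": 0.076,"ty": 0,"tz": 0.06,"turn": 0,"gripper": 0.087},
    {"tx": 0.114,"ty": 0,"tz": 0.09,"turn": 0,"gripper": 0.087},
    {"tx": 0.152,"ty": 0,"tz": 0.12,"turn": 0,"gripper": 0.087},
    {"tx": 0.19,"ty": 0,"tz": 0.15,"turn": 0,"gripper": 0.087}
  ]
}}

```text
time_s: 1.15
tcp_pos: [0.5089, -0.1604, 0.2437]
eef_rot: [-90.0, -0.0, 26.9]
contact_force: [1.2, -1.5, 0.4]
gripper_width: 0.087
```

>>> {"name": "apply_moves", "arguments": {
  "deltas": [
    {"tx": 0.03,"ty": 0,"tz": 0.027,"turn": 0,"gripper": 0.04},
    {"tx": 0.03,"ty": 0,"tz": 0.027,"turn": 0,"gripper": 0.04},
    {"tx": 0.03,"ty": 0,"tz": 0.027,"turn": 0,"gripper": 0.04},
    {"tx": 0.03,"ty": 0,"tz": 0.027,"turn": 0,"gripper": 0.06}
  ]
}}

```text
time_s: 1.55
tcp_pos: [0.5227, -0.1252, 0.2434]
eef_rot: [-90.0, 0.0, 26.9]
contact_force: [0.1, -0.4, 0.8]
gripper_width: 0.0625
```

```bash
cat > snap.py <<'E'
import sys,json
from h import *
n=sys.argv[1];s=r.get_state();p,d=capture("wrist");cv2.imwrite(f"pics/{n}.png",p[:,:,::-1]);np.save(n+".npy",d)
json.dump({k:np.array(v).tolist() for k,v in s.items()},open(n+".json","w"));print({k:np.round(v,4).tolist() for k,v in s.items()})
E
python3 snap.py w2
```

```text
{'time_s': 1.55, 'joints': [7.4415, 7.6105, -16.6729, -0.0001, -65.7439, -70.5404], 'qd': [-0.9968, -0.1562, -0.0595, 0.0279, 0.0799, -0.1647], 'joint_torque': [0.8019, -39.0576, 28.4484, 6.7482, -0.0455, -0.0067], 'tcp_pos': [0.5227, -0.1252, 0.2434], 'eef_rot': [-89.9908, 0.0258, 26.9011], 'contact_force': [0.112, -0.3879, 0.8499], 'moment': [-0.0775, -0.0272, -0.0329], 'gripper_width': 0.0625}
```

View pics/w2.png

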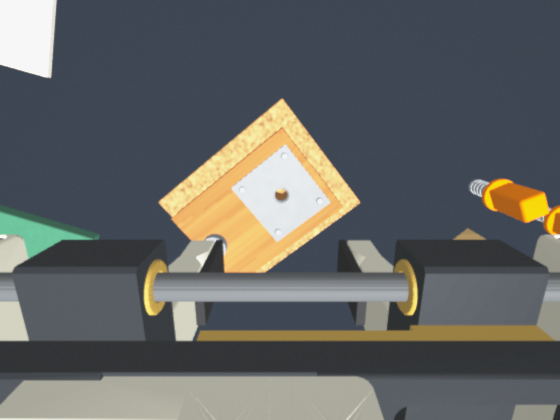

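Wrist picture: grey plate with its hole at about (281,194), four rivets around it, the post foot near (215,243).

Run:
```python
from h import *;import json
s=json.load(open("w2.json"));P=campose("wrist",s);im=cv2.imread("pics/w2.png");D=np.load("w2.npy")
g=cv2.cvtColor(im,cv2.COLOR_BGR2HSV)
k=im[184:206,270:294];m=(g[184:206,270:294,1]>90).astype(np.uint8) | (g[184:206,270:294,2]<110)
n,l,stt,c=cv2.connectedComponentsWithStats(m.astype(np.uint8));print(stt.tolist(),(c+[270,184]).round(2).tolist())
i=1+np.argmax(stt[1:,4]);h=c[i]+[270,184]
W=onplane(h,.053,P)[0];print("hole",W.round(4))
C=cloud(D,P);print("plate z depth",np.median(C[165:180,275:295],(0,1)).round(4), "size px->mm",np.sqrt(stt[i][4]*4/np.pi)*(s['tcp_pos'][2]+.14-.053)/314*1000)
print("rivets",onplane([[285,156],[242,191],[320,201],[278,232]],.053,P).mean(0).round(4))
cv2.imwrite("pics/w2c.png",cv2.resize(im[140:250,220:340],None,fx=5,fy=5,interpolation=cv2.INTER_CUBIC))
```

```text
[[0, 0, 24, 22, 439], [6, 6, 11, 10, 89]] [[281.63, 194.54], [280.85, 194.31]]
hole [ 0.5289 -0.1223  0.053 ]
plate z depth [ 0.5053 -0.1298  0.0529] size px->mm 11.201213056586555
rivets [ 0.53   -0.1212  0.053 ]
```

View pics/w2c.png

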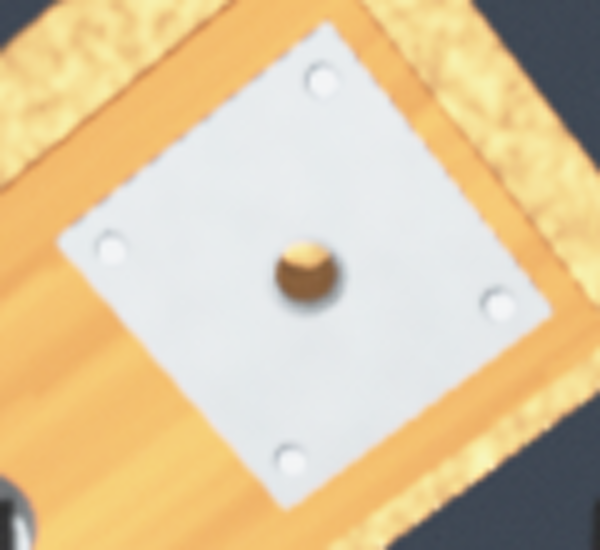

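>>> {"name": "apply_moves", "arguments": {
  "deltas": [
    {"tx": 0.02,"ty": 0,"tz": 0.048,"turn": 0,"gripper": 0.06},
    {"tx": 0.04,"ty": 0,"tz": 0.095,"turn": 0,"gripper": 0.06},
    {"tx": 0.06,"ty": 0,"tz": 0.14,"turn": 0,"gripper": 0.06},
    {"tx": 0.08,"ty": 0,"tz": 0.188,"turn": 0,"gripper": 0.06},
    {"tx": 0.1,"ty": 0,"tz": 0.235,"turn": 0,"gripper": 0.06}
  ]
}}

```text
time_s: 2.1
tcp_pos: [0.5059, 0.1252, 0.2439]
eef_rot: [-90.0, -0.0, 26.8]
contact_force: [1.6, -0.1, 0.4]
gripper_width: 0.0598
```

>>> {"name": "apply_moves", "arguments": {
  "deltas": [
    {"tx": 0,"ty": 0,"tz": 0.009,"turn": 0,"gripper": 0.06},
    {"tx": 0,"ty": 0,"tz": 0.009,"turn": 0,"gripper": 0.06},
    {"tx": 0,"ty": 0,"tz": 0.009,"turn": 0,"gripper": 0.06},
    {"tx": 0,"ty": 0,"tz": 0.009,"turn": 0,"gripper": 0.06}
  ]
}}

```text
time_s: 2.5
tcp_pos: [0.5023, 0.1313, 0.2436]
eef_rot: [-90.0, 0.0, 26.8]
contact_force: [0.0, -0.1, 0.5]
gripper_width: 0.0601
```

```bash
python3 snap.py w3
```

```text
{'time_s': 2.5, 'joints': [36.3301, 5.8053, -18.7544, 0.0035, -65.4471, -99.5218], 'qd': [-0.1051, 0.1119, 0.0585, -0.0312, 0.0119, -0.1055], 'joint_torque': [0.4515, -36.5142, 28.2874, 6.7032, -0.079, 0.0081], 'tcp_pos': [0.5023, 0.1313, 0.2436], 'eef_rot': [-90.0043, 0.0062, 26.8098], 'contact_force': [0.0253, -0.0712, 0.4672], 'moment': [-0.0367, -0.0198, 0.0005], 'gripper_width': 0.0601}
```

View pics/w3.png

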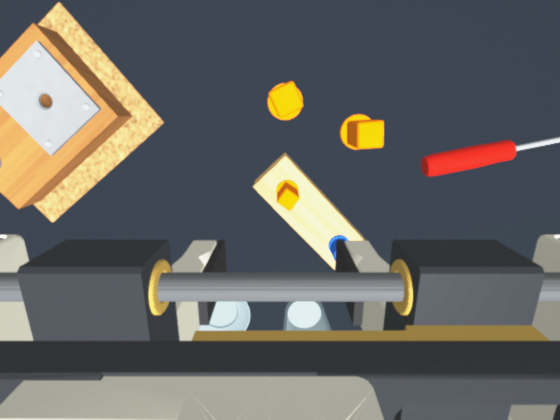

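Run:
```python
from h import *;import json
s=json.load(open("w3.json"));P=campose("wrist",s);im=cv2.imread("pics/w3.png");D=np.load("w3.npy")
c=cv2.resize(im[170:220,260:320],None,fx=12,fy=12,interpolation=cv2.INTER_CUBIC);cv2.imwrite("pics/w3c.png",c)
C=cloud(D,P)
sub=C[180:212,270:305];m=(sub[...,2]>.075);v,u=np.nonzero(m)
print("top face pix",m.sum(),"uv",u.mean()+270,v.mean()+180,"xyz",sub[m].mean(0).round(4))
X=onplane(np.c_[u+270,v+180],.08,P)[:,:2].astype(np.float32);rc=cv2.minAreaRect(X*1000);print(rc)
b=(im[...,0]<60)&(im[...,2]>180)
```

```text
top face pix 326 uv 287.85276073619633 199.1042944785276 xyz [0.5025 0.1387 0.0869]
((500.91357421875, 136.09121704101562), (32.79432678222656, 22.350139617919922), 48.89820098876953)
```

View pics/w3c.png

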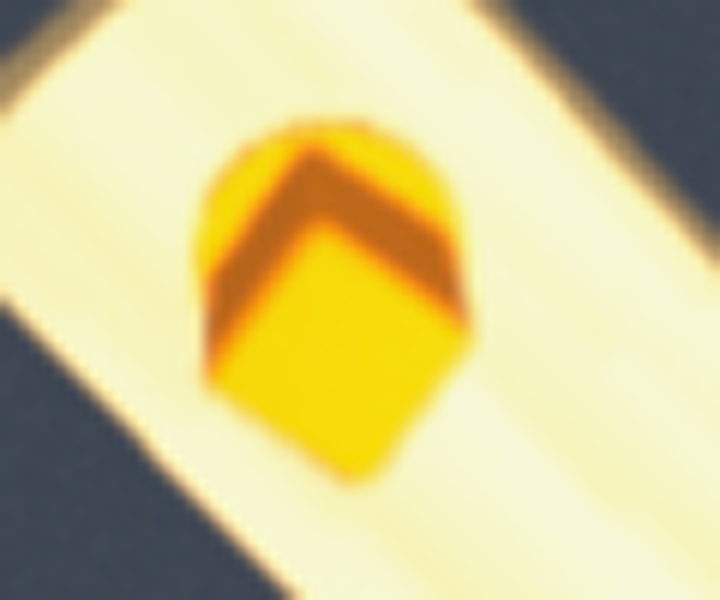

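Run:
```python
from h import *;import json
s=json.load(open("w3.json"));P=campose("wrist",s)
q=np.array([[325,222],[470,332],[357,487],[207,385]],float);q=(q+.5)/12-.5+[260,170]
X=onplane(q,.08,P);c=X.mean(0);e=np.diff(np.r_[X,X[:1]],axis=0)[:,:2]
ang=np.degrees(np.arctan2(e[:,1],e[:,0]));print("centre",c.round(4),"edges",np.linalg.norm(e,axis=1).round(4),"ang",ang.round(1),"mod90",(ang%90).round(1))
cc=np.array([[332,255]])/12-.46+[260,170];print("collar",onplane(cc,.044,P).round(4))
print("hole in this view",onplane([[46,100.5]],.053,P).round(4))
```

```text
centre [0.5041 0.1397 0.08  ] edges [0.0154 0.0164 0.0155 0.0171] ang [ 79.   -7.8 -98.5 171.7] mod90 [79.  82.2 81.5 81.7]
collar [[0.5038 0.1397 0.044 ]]
hole in this view [[ 0.5281 -0.1193  0.053 ]]
```

>>> {"name": "apply_moves", "arguments": {
  "deltas": [
    {"tx": 0.005,"ty": 0.02,"tz": 0.006,"turn": -0.149,"gripper": 0.06},
    {"tx": 0.005,"ty": 0.04,"tz": 0.006,"turn": -0.298,"gripper": 0.06},
    {"tx": 0.005,"ty": 0.06,"tz": 0.006,"turn": -0.447,"gripper": 0.06},
    {"tx": 0.005,"ty": 0.07,"tz": 0.006,"turn": -0.596,"gripper": 0.06},
    {"tx": 0.005,"ty": 0.08,"tz": 0.006,"turn": -0.745,"gripper": 0.06}
  ]
}}

```text
time_s: 3.05
tcp_pos: [0.504, 0.139, 0.1628]
eef_rot: [-90.0, 0.0, 69.9]
contact_force: [-0.2, -0.8, 0.0]
gripper_width: 0.0601
```

>>> {"name": "apply_moves", "arguments": {
  "deltas": [
    {"tx": 0,"ty": 0,"tz": 0,"turn": -0.14,"gripper": 0.06},
    {"tx": 0,"ty": 0,"tz": 0,"turn": -0.21,"gripper": 0.06},
    {"tx": 0,"ty": 0,"tz": 0,"turn": -0.21,"gripper": 0.06},
    {"tx": 0,"ty": 0,"tz": 0,"turn": -0.21,"gripper": 0.06}
  ]
}}

```text
time_s: 3.45
tcp_pos: [0.5041, 0.1396, 0.1636]
eef_rot: [-90.0, -0.0, 81.4]
contact_force: [-1.1, -0.6, 0.1]
gripper_width: 0.06
```

```bash
python3 snap.py w4
python3 - <<'E'
from h import *
p,d=capture("top");cv2.imwrite("pics/top4.png",p[:,:,::-1])
E
```

```text
{'time_s': 3.45, 'joints': [36.9903, 10.2462, -24.7864, 0.0011, -54.9594, -45.5624], 'qd': [0.3479, -0.0359, -0.0144, -0.0142, 0.0939, -0.0538], 'joint_torque': [-0.0284, -40.0371, 25.4696, 6.0944, -0.0284, 0.1729], 'tcp_pos': [0.5041, 0.1396, 0.1636], 'eef_rot': [-90.0062, -0.0051, 81.4285], 'contact_force': [-1.0717, -0.5527, 0.0957], 'moment': [-0.0131, 0.0659, -0.0254], 'gripper_width': 0.06}
```

View pics/w4.png

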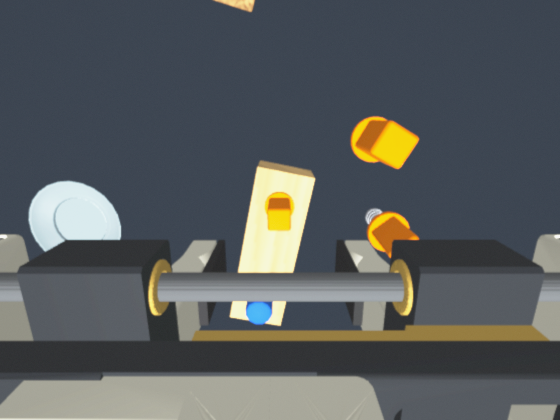

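Run:
```python
from h import *
im=cv2.imread("pics/w4.png")
cv2.imwrite("pics/w4c.png",cv2.resize(im[185:240,250:310],None,fx=12,fy=12,interpolation=cv2.INTER_CUBIC))
```

```text
(no output)
```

View pics/w4c.png

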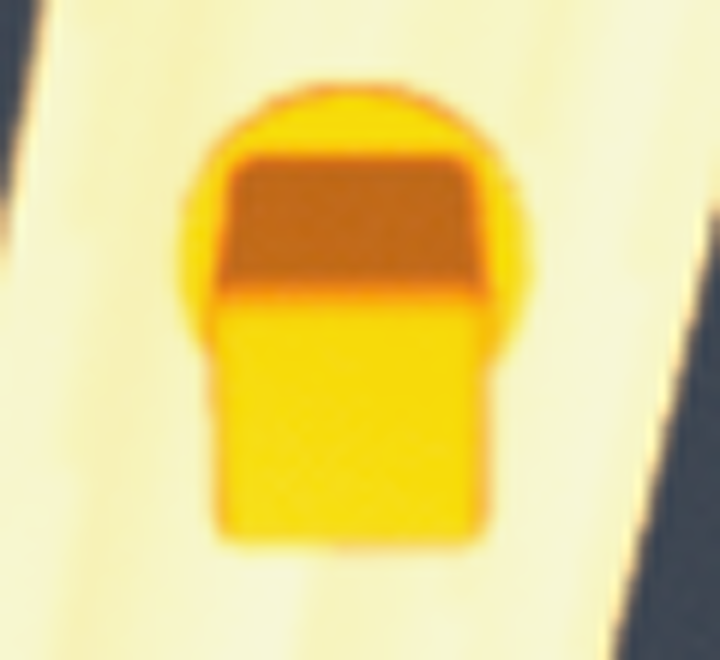

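Run:
```python
from h import *;import json
s=json.load(open("w4.json"));P=campose("wrist",s)
f=lambda a:(np.array(a,float)+.5)/12-.5+[250,185]
top=onplane(f([[213,290],[488,290],[486,547],[215,547]]),.08,P);print(top.round(4).tolist(),top.mean(0).round(4))
col=onplane(f([[178,255],[530,255],[354,82]]),.044,P);print("collar L,R mid",col[:2].mean(0).round(4),"dia",np.linalg.norm(col[0]-col[1]).round(4),"back",col[2].round(4))
y=np.radians(s['eef_rot'][2]);ax=np.array([np.cos(y),np.sin(y)])
print("tool-x of back edge",(col[2,:2]-np.array(s['tcp_pos'][:2]))@ax, "top",(top.mean(0)[:2]-np.array(s['tcp_pos'][:2]))@ax,"tz",(top.mean(0)[:2]-np.array(s['tcp_pos'][:2]))@[-ax[1],ax[0]])
```

```text
[[0.5117, 0.1296, 0.08], [0.4949, 0.1321, 0.08], [0.4974, 0.149, 0.08], [0.5144, 0.1464, 0.08]] [0.5046 0.1393 0.08  ]
collar L,R mid [0.5044 0.1389 0.044 ] dia 0.0253 back [0.5025 0.1263 0.044 ]
tool-x of back edge -0.013404788693512786 top -0.00027899689461203516 tz -0.0005042576617301245
```

Screw centre agrees in two wrist views, (0.5045, 0.139), and the flats lie square to the jaws. Descending to grasp about 5 mm above screw_grip, so the gripper body clears the post.

>>> {"name": "apply_moves", "arguments": {
  "deltas": [
    {"tx": 0,"ty": 0.035,"tz": -0.0005,"turn": 0,"gripper": 0.06},
    {"tx": 0,"ty": 0.065,"tz": -0.0005,"turn": 0,"gripper": 0.06},
    {"tx": 0,"ty": 0.09,"tz": -0.0005,"turn": 0,"gripper": 0.05},
    {"tx": 0,"ty": 0.0965,"tz": -0.0005,"turn": 0,"gripper": 0.04},
    {"tx": 0,"ty": 0.0965,"tz": -0.0005,"turn": 0,"gripper": 0.03}
  ],
  "newtons": 10
}}

```text
time_s: 4.05
tcp_pos: [0.5041, 0.1399, 0.0665]
eef_rot: [-89.9, 0.1, 81.6]
contact_force: [0.9, -0.1, 1.1]
gripper_width: 0.0415
```

>>> {"name": "apply_moves", "arguments": {
  "deltas": [
    {"tx": 0,"ty": 0,"tz": 0,"turn": 0,"gripper": 0.01},
    {"tx": 0,"ty": 0,"tz": 0,"turn": 0,"gripper": 0.01},
    {"tx": 0,"ty": 0,"tz": 0,"turn": 0,"gripper": 0.01},
    {"tx": 0,"ty": 0,"tz": 0,"turn": 0,"gripper": 0.01}
  ]
}}

```text
time_s: 4.45
tcp_pos: [0.5051, 0.1408, 0.0682]
eef_rot: [-90.1, -0.1, 81.6]
contact_force: [-0.6, 0.2, 6.2]
gripper_width: 0.0178
```

```bash
python3 snap.py w5
```

```text
{'time_s': 4.45, 'joints': [37.0401, 17.1054, -30.9017, 0.0192, -41.8708, -45.4055], 'qd': [0.017, 0.0157, 0.1263, 0.0415, -0.1501, 0.0843], 'joint_torque': [-0.3907, -42.2139, 19.4976, 4.5952, 0.2792, 0.0022], 'tcp_pos': [0.5051, 0.1408, 0.0682], 'eef_rot': [-90.0949, -0.078, 81.649], 'contact_force': [-0.594, 0.2219, 6.2183], 'moment': [0.1817, 0.593, 0.0178], 'gripper_width': 0.0178}
```

A 6 N upward force with a moment puts contact about 95 mm towards −x of the TCP, so the gripper body end is resting on the bench screw at (0.415, 0.177). The width of 17.8 mm shows the grip is held. I'll tighten and lift off.

>>> {"name": "apply_moves", "arguments": {
  "deltas": [
    {"tx": 0,"ty": 0,"tz": 0,"turn": 0,"gripper": 0.005},
    {"tx": 0,"ty": -0.005,"tz": 0,"turn": 0,"gripper": 0.005},
    {"tx": 0,"ty": -0.015,"tz": 0,"turn": 0,"gripper": 0.005},
    {"tx": 0,"ty": -0.03,"tz": 0,"turn": 0,"gripper": 0.005},
    {"tx": 0,"ty": -0.05,"tz": 0,"turn": 0,"gripper": 0.005}
  ],
  "newtons": 50
}}

```text
time_s: 5.0
tcp_pos: [0.5039, 0.14, 0.1176]
eef_rot: [-89.9, 0.1, 81.6]
contact_force: [0.6, 0.9, -0.0]
gripper_width: 0.0176
```

>>> {"name": "apply_moves", "arguments": {
  "deltas": [
    {"tx": 0,"ty": -0.03,"tz": 0,"turn": 0,"gripper": 0.005},
    {"tx": 0,"ty": -0.06,"tz": 0,"turn": 0,"gripper": 0.005},
    {"tx": 0,"ty": -0.075,"tz": 0,"turn": 0,"gripper": 0.005},
    {"tx": 0,"ty": -0.08,"tz": 0,"turn": 0,"gripper": 0.005},
    {"tx": 0,"ty": -0.08,"tz": 0,"turn": 0,"gripper": 0.005}
  ]
}}

```text
time_s: 5.5
tcp_pos: [0.5044, 0.1404, 0.1978]
eef_rot: [-90.1, -0.1, 81.6]
contact_force: [-0.5, -0.2, -0.6]
gripper_width: 0.0179
```

```bash
python3 snap.py w6;python3 - <<'E'
from h import *
p,d=capture("scene");cv2.imwrite("pics/s6.png",p[:,:,::-1])
E
```

```text
{'time_s': 5.5, 'joints': [37.0343, 8.3357, -22.1464, -0.0102, -59.4342, -45.4007], 'qd': [-0.0258, 1.4289, -1.4747, -0.3594, 0.9543, -0.0428], 'joint_torque': [-0.0088, -40.1169, 27.7383, 6.6388, -0.2518, -0.0003], 'tcp_pos': [0.5044, 0.1404, 0.1978], 'eef_rot': [-90.0524, -0.0657, 81.6284], 'contact_force': [-0.4829, -0.2231, -0.6013], 'moment': [0.0088, 0.1197, -0.0052], 'gripper_width': 0.0179}
```

View pics/w6.png

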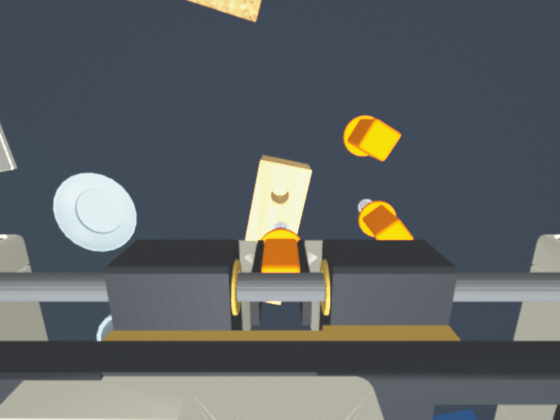

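View pics/s6.png

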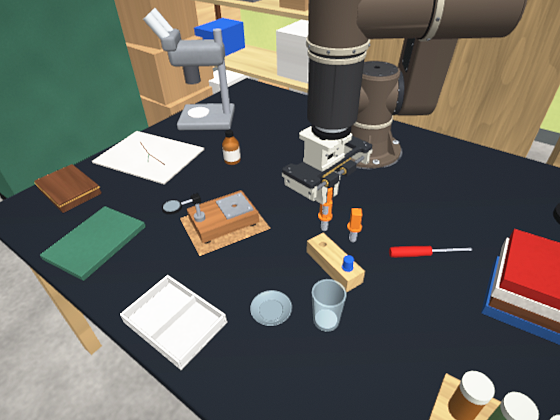

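Run:
```python
from h import *;import json
for n,I,wins in(("top0","top",[(180,228,200,246),(216,224,236,246)]),):
    P=campose(I);C=cloud(np.load(n+".npy"),P)
    for a,b,c,d in wins:print(np.sort(C[b:d,a:c,2].ravel())[-12:].round(3))
for n in("w3","w4","w6"):
    s=json.load(open(n+".json"));P=campose("wrist",s);C=cloud(np.load(n+".npy"),P)
    print(n,[np.sort(C[v-8:v+8,u-8:u+8,2].ravel())[-60::10].round(3) for u,v in {"w3":[(288,98),(370,135)],"w4":[(398,145),(390,232)],"w6":[(382,140),(280,260)]}[n]])
```

```text
[0.099 0.1   0.1   0.1   0.1   0.1   0.1   0.1   0.101 0.101 0.101 1.1  ]
[0.099 0.099 0.099 0.099 0.099 0.1   0.1   0.1   0.1   0.1   0.101 1.1  ]
w3 [array([0.098, 0.098, 0.098, 0.099, 0.099, 0.099]), array([0.098, 0.098, 0.098, 0.099, 0.099, 0.099])]
w4 [array([0.098, 0.098, 0.098, 0.098, 0.099, 0.099]), array([0.077, 0.078, 0.079, 0.08 , 0.082, 0.084])]
w6 [array([0.098, 0.098, 0.098, 0.098, 0.098, 0.099]), array([0.206, 0.207, 0.207, 0.208, 0.208, 0.209])]
```

View pics/w5.png

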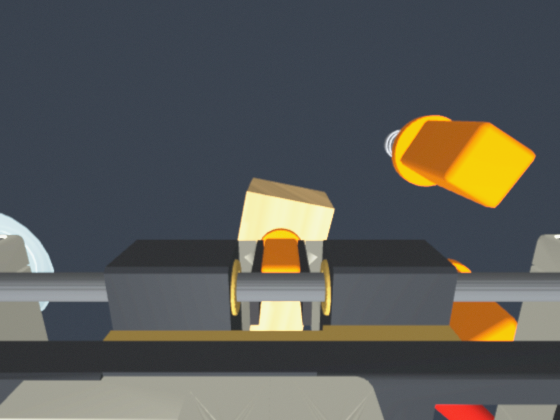

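The w5 picture shows the other bench screw only beneath the gripper's right end. The contact ended with the lift and nothing moved. To be safe I'll keep the gripper's long axis away from the post while driving, using 90° strokes with regrasps. Carrying the screw to the hole now, turning on the way.

>>> {"name": "apply_moves", "arguments": {
  "deltas": [
    {"tx": -0.04,"ty": 0,"tz": -0.01,"turn": -0.145,"gripper": 0.005},
    {"tx": -0.085,"ty": 0,"tz": -0.021,"turn": -0.29,"gripper": 0.005},
    {"tx": -0.13,"ty": 0,"tz": -0.032,"turn": -0.435,"gripper": 0.005},
    {"tx": -0.175,"ty": 0,"tz": -0.043,"turn": -0.58,"gripper": 0.005},
    {"tx": -0.22,"ty": 0,"tz": -0.054,"turn": -0.725,"gripper": 0.005}
  ]
}}

```text
time_s: 6.1
tcp_pos: [0.5245, -0.077, 0.1958]
eef_rot: [-89.9, -0.0, 120.9]
contact_force: [-0.3, 0.7, -0.7]
gripper_width: 0.0173
```

>>> {"name": "apply_moves", "arguments": {
  "deltas": [
    {"tx": 0,"ty": 0,"tz": 0,"turn": -0.145,"gripper": 0.005},
    {"tx": 0,"ty": 0,"tz": 0,"turn": -0.29,"gripper": 0.005},
    {"tx": 0,"ty": 0,"tz": 0,"turn": -0.435,"gripper": 0.005},
    {"tx": 0,"ty": 0,"tz": 0,"turn": -0.58,"gripper": 0.005},
    {"tx": 0,"ty": 0,"tz": 0,"turn": -0.725,"gripper": 0.005}
  ]
}}

```text
time_s: 6.6
tcp_pos: [0.5245, -0.0755, 0.1956]
eef_rot: [-89.9, -0.1, 162.5]
contact_force: [-0.1, -0.2, -0.2]
gripper_width: 0.0174
```

>>> {"name": "apply_moves", "arguments": {
  "deltas": [
    {"tx": 0,"ty": 0,"tz": 0,"turn": -0.145,"gripper": 0.005},
    {"tx": 0,"ty": 0,"tz": 0,"turn": -0.29,"gripper": 0.005},
    {"tx": 0,"ty": 0,"tz": 0,"turn": -0.435,"gripper": 0.005},
    {"tx": 0,"ty": 0,"tz": 0,"turn": -0.58,"gripper": 0.005},
    {"tx": 0,"ty": 0,"tz": 0,"turn": -0.62,"gripper": 0.005}
  ]
}}

```text
time_s: 7.1
tcp_pos: [0.5245, -0.0754, 0.1956]
eef_rot: [-90.0, -0.2, -162.0]
contact_force: [-0.2, -0.3, 0.2]
gripper_width: 0.018
```

```bash
cat > to.py <<'E'
import sys
from h import *
s=r.get_state();y=np.radians(s['eef_rot'][2]);d=np.array([float(a) for a in sys.argv[1:4]])-s['tcp_pos']
print(s['time_s'],np.round(s['tcp_pos'],4),np.round(s['eef_rot'],2),"F",np.round(s['contact_force'],1),"M",np.round(s['moment'],3),"j",np.round(s['joints'],1))
print("tx %.4f ty %.4f tz %.4f"%(d[0]*np.cos(y)+d[1]*np.sin(y),-d[2],-d[0]*np.sin(y)+d[1]*np.cos(y)))
E
python3 to.py .529 -.1222 .14
```

```text
7.1 [ 0.5245 -0.0754  0.1956] [-9.0030e+01 -1.6000e-01 -1.6204e+02] F [-0.2 -0.3  0.2] M [-0.181  0.098  0.001] j [ 13.    9.2 -21.4  -0.  -59.5  94.9]
tx 0.0101 ty 0.0556 tz 0.0460
```

>>> {"name": "apply_moves", "arguments": {
  "deltas": [
    {"tx": 0.005,"ty": 0.01,"tz": 0.03,"turn": 0,"gripper": 0.005},
    {"tx": 0.01,"ty": 0.03,"tz": 0.046,"turn": 0,"gripper": 0.005},
    {"tx": 0.01,"ty": 0.05,"tz": 0.046,"turn": 0,"gripper": 0.005},
    {"tx": 0.01,"ty": 0.05,"tz": 0.046,"turn": 0,"gripper": 0.005},
    {"tx": 0.01,"ty": 0.05,"tz": 0.046,"turn": 0,"gripper": 0.005}
  ]
}}

```text
time_s: 7.6
tcp_pos: [0.5292, -0.1222, 0.1464]
eef_rot: [-90.0, -0.1, -162.3]
contact_force: [0.7, -0.0, 1.3]
gripper_width: 0.0175
```

```bash
python3 snap.py w7
python3 - <<'E'
from h import *
im=cv2.imread("pics/w7.png")
cv2.imwrite("pics/w7c.png",cv2.resize(im[120:260,190:370],None,fx=4,fy=4,interpolation=cv2.INTER_CUBIC))
E
```

```text
{'time_s': 7.6, 'joints': [7.6806, 13.192, -23.5199, 0.0139, -53.4285, 99.9786], 'qd': [0.3592, -1.2546, 1.2588, 0.3294, -0.1606, 0.0691], 'joint_torque': [-0.3439, -42.6203, 24.1236, 5.6364, 0.1038, 0.0051], 'tcp_pos': [0.5292, -0.1222, 0.1464], 'eef_rot': [-90.0133, -0.1401, -162.3325], 'contact_force': [0.6599, -0.0099, 1.2774], 'moment': [-0.0254, 0.0296, 0.0087], 'gripper_width': 0.0175}
```

View pics/w7c.png

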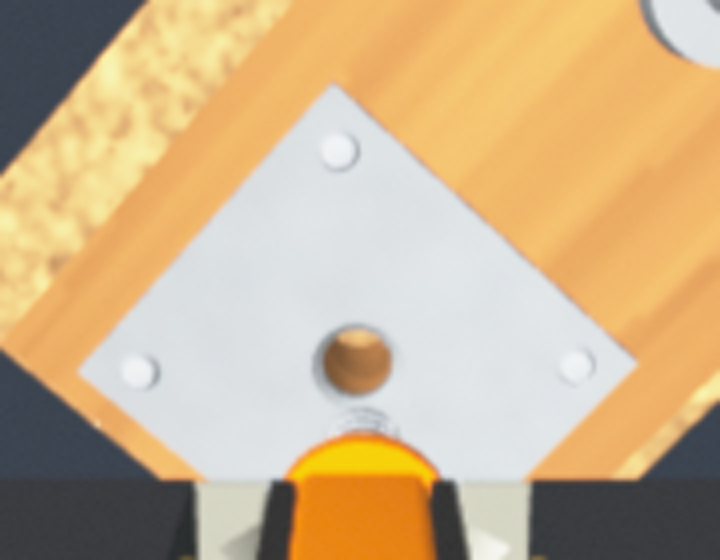

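Run:
```python
from h import *;import json
s=json.load(open("w7.json"));P=campose("wrist",s)
f=lambda a:(np.array(a,float)+.5)/4-.5+[190,120]
y=np.radians(s['eef_rot'][2]);ax=np.array([np.cos(y),np.sin(y)]);az=np.array([-ax[1],ax[0]]);t=np.array(s['tcp_pos'])
def tool(W):d=W[:,:2]-t[:2];return np.c_[d@ax,d@az].round(4)
e=onplane(f([[313,360],[393,360],[355,322],[355,398]]),.053,P)
print("hole edges",tool(e).tolist(),"centre",e[:2].mean(0).round(4),e[2:].mean(0).round(4),"tool",tool(e[:2]).mean(0),tool(e[2:]).mean(0))
for zz in(.057,.059,.061):
  tip=onplane(f([[328,425],[399,425],[363,407]]),t[2]-zz,P);print("tip",zz,tool(tip).tolist(),"tz mid",tool(tip)[:2].mean(0))
c=onplane(f([[287,475],[441,475],[364,436]]),t[2]-.027+.004,P);print("collar top L,R,back",tool(c).tolist())
```

```text
hole edges [[-0.0019, -0.0085], [-0.0019, 0.007], [-0.0096, -0.0004], [0.0059, -0.0004]] centre [ 0.5308 -0.1209  0.053 ] [ 0.5308 -0.1213  0.053 ] tool [-0.0019  -0.00075] [-0.00185 -0.0004 ]
tip 0.057 [[-0.0017, -0.0046], [-0.0017, 0.0072], [-0.0048, 0.0012]] tz mid [-0.0017  0.0013]
tip 0.059 [[-0.0009, -0.0047], [-0.0009, 0.0073], [-0.0041, 0.0012]] tz mid [-0.0009  0.0013]
tip 0.061 [[-0.0002, -0.0047], [-0.0002, 0.0073], [-0.0035, 0.0012]] tz mid [-0.0002  0.0013]
collar top L,R,back [[-0.0065, -0.0094], [-0.0065, 0.0122], [-0.0123, 0.0014]]
```

Run:
```python
from h import *
im=cv2.imread("pics/w7.png")
cv2.imwrite("pics/w7d.png",cv2.resize(im[195:245,250:310],None,fx=12,fy=12,interpolation=cv2.INTER_CUBIC))
im=cv2.imread("pics/w6.png")
cv2.imwrite("pics/w6d.png",cv2.resize(im[205:255,250:310],None,fx=12,fy=12,interpolation=cv2.INTER_CUBIC))
```

```text
(no output)
```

View pics/w7d.png

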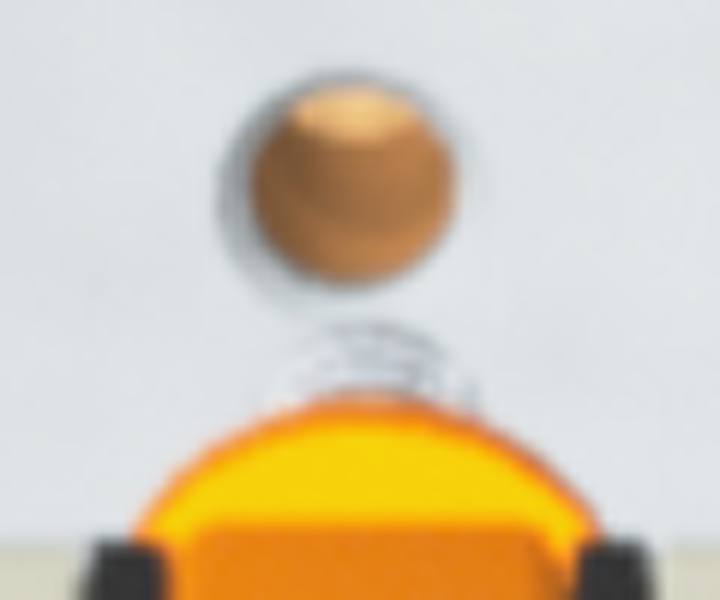

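View pics/w6d.png

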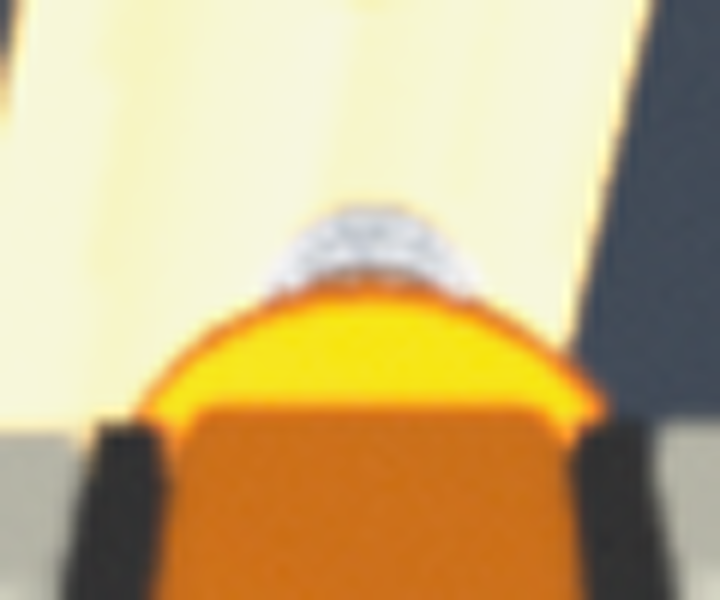

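Run:
```python
from h import *;import json
for n,off in(("w7",(250,195)),("w6",(250,205))):
    s=json.load(open(n+".json"));P=campose("wrist",s);C=cloud(np.load(n+".npy"),P)
    t=np.array(s['tcp_pos']);Rm=R.from_euler('xyz',s['eef_rot'],degrees=True).as_matrix()
    T=(C-t)@Rm
    pts={"w7":[(368,335),(368,360),(340,375),(400,375),(368,385),(368,420),(368,450),(368,480),(368,500),(300,480),(440,480),(368,540),(368,580),(120,590),(630,590)],"w6":[(375,225),(375,250),(375,300),(375,330),(375,370),(375,390),(375,430),(375,480)]}[n]
    for c in pts:
        u,v=[int(round((a+.5)/12-.5))+o for a,o in zip(c,off)];print(n,c,(u,v),(T[v,u]*1000).round(1))
```

```text
w7 (368, 335) (280, 222) [-3.6 59.6  1. ]
w7 (368, 360) (280, 225) [-4.4 51.3  1. ]
w7 (340, 375) (278, 226) [-4.  50.8 -0.3]
w7 (400, 375) (283, 226) [-4.1 50.5  2.9]
w7 (368, 385) (280, 227) [-3.5 50.   1. ]
w7 (368, 420) (280, 230) [-10.9  24.7   1.1]
w7 (368, 450) (280, 232) [-10.1  23.9   1.1]
w7 (368, 480) (280, 235) [-8.4 23.6  1.1]
w7 (368, 500) (280, 236) [-7.6 24.2  1.1]
w7 (300, 480) (275, 235) [-7.9 24.9 -1.8]
w7 (440, 480) (286, 235) [-8.1 24.4  4.4]
w7 (368, 540) (280, 240) [-6.6 20.5  1.1]
w7 (368, 580) (280, 243) [-6.8 15.9  1.1]
w7 (120, 590) (260, 244) [-8.1 11.6 -9.4]
w7 (630, 590) (302, 244) [-8.1 11.5 12.6]
w6 (375, 225) (281, 223) [-4.4 55.4  1.6]
w6 (375, 250) (281, 225) [-4.3 51.8  1.6]
w6 (375, 300) (281, 230) [-11.3  23.8   1.6]
w6 (375, 330) (281, 232) [-9.5 25.3  1.6]
w6 (375, 370) (281, 235) [-8.1 24.3  1.6]
w6 (375, 390) (281, 237) [-6.7 24.8  1.6]
w6 (375, 430) (281, 240) [-7.1 19.5  1.6]
w6 (375, 480) (281, 245) [-7.  12.8  1.6]
```

Screw sits square in the jaws, about 0.5 mm off centre; the camera offset at close range is seen on the pads too (+1.4, +1.5 mm). Correct, lower until the tip is about 8 mm above the plate, and compare tip and hole at nearly the same depth.

>>> {"name": "apply_moves", "arguments": {
  "deltas": [
    {"tx": -0.002,"ty": 0.01,"tz": -0.001,"turn": 0,"gripper": 0.005},
    {"tx": -0.002,"ty": 0.02,"tz": -0.001,"turn": 0,"gripper": 0.005},
    {"tx": -0.002,"ty": 0.025,"tz": -0.001,"turn": 0,"gripper": 0.005},
    {"tx": -0.002,"ty": 0.025,"tz": -0.001,"turn": 0,"gripper": 0.005},
    {"tx": -0.002,"ty": 0.025,"tz": -0.001,"turn": 0,"gripper": 0.005}
  ]
}}

```text
time_s: 8.15
tcp_pos: [0.5313, -0.1206, 0.122]
eef_rot: [-90.0, -0.0, -162.3]
contact_force: [0.6, -0.5, 0.5]
gripper_width: 0.0174
```

```bash
python3 snap.py w8
python3 - <<'E'
from h import *
im=cv2.imread("pics/w8.png")
cv2.imwrite("pics/w8d.png",cv2.resize(im[195:245,250:310],None,fx=12,fy=12,interpolation=cv2.INTER_CUBIC))
p,d=capture("scene");cv2.imwrite("pics/s8.png",cv2.resize(p[160:260,170:310,::-1],None,fx=5,fy=5,interpolation=cv2.INTER_CUBIC))
E
```

```text
{'time_s': 8.15, 'joints': [7.8339, 14.8509, -25.0303, 0.0079, -50.1329, 99.8396], 'qd': [-0.013, -0.4387, 0.2347, 0.0367, -0.1334, -0.0625], 'joint_torque': [0.0206, -44.7993, 23.7712, 5.5722, 0.0829, 0.0003], 'tcp_pos': [0.5313, -0.1206, 0.122], 'eef_rot': [-89.9964, -0.0149, -162.3215], 'contact_force': [0.6091, -0.4913, 0.4959], 'moment': [-0.1338, 0.1045, -0.0045], 'gripper_width': 0.0174}
```

View pics/w8d.png

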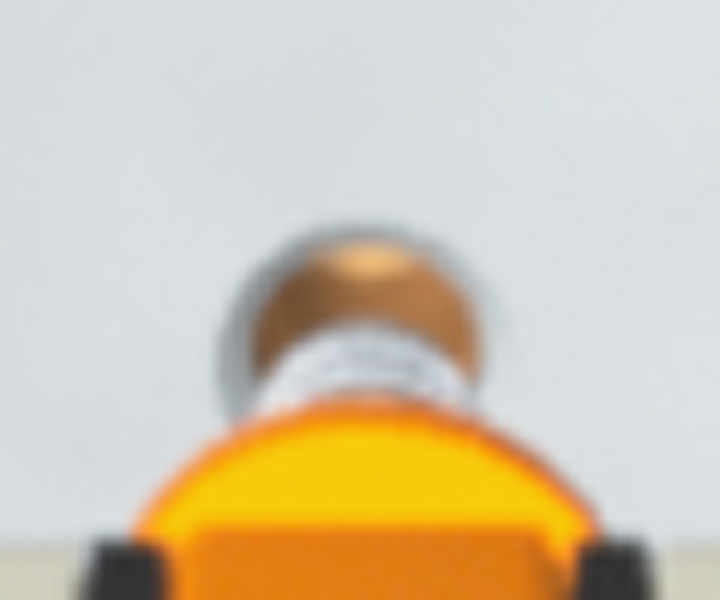

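View pics/s8.png

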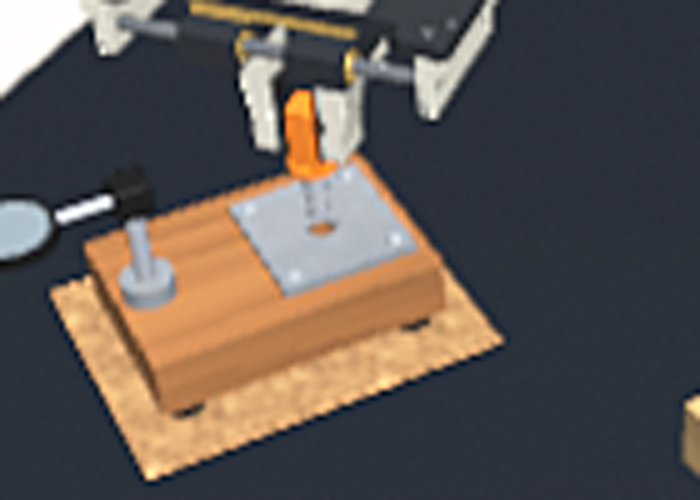

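Run:
```python
from h import *;import json
for n,hp,tp in(("w7",[[218,185],[470,185],[350,70]],[[368,318],[262,400],[478,400]]),("w8",[[218,360],[505,360],[362,222]],[[368,320],[258,400],[480,400]])):
    s=json.load(open(n+".json"));P=campose("wrist",s)
    f=lambda a:(np.array(a,float)+.5)/12-.5+[250,195]
    y=np.radians(s['eef_rot'][2]);ax=np.array([np.cos(y),np.sin(y)]);az=np.array([-ax[1],ax[0]]);t=np.array(s['tcp_pos'])
    tool=lambda W:np.c_[(W[:,:2]-t[:2])@ax,(W[:,:2]-t[:2])@az]*1000
    print(n,"hole L R far",tool(onplane(f(hp),.053,P)).round(2).tolist(),"tip far,L,R",tool(onplane(f(tp),t[2]-.060,P)).round(2).tolist())
```

```text
w7 hole L R far [[-1.66, -8.68], [-1.66, 7.67], [-9.39, -0.1]] tip far,L,R [[-4.04, 1.11], [0.86, -4.89], [0.86, 7.33]]
w8 hole L R far [[1.53, -7.73], [1.53, 9.18], [-6.99, 0.77]] tip far,L,R [[-4.05, 1.12], [0.73, -5.1], [0.73, 7.46]]
```

>>> {"name": "apply_moves", "arguments": {
  "deltas": [
    {"tx": -0.0009,"ty": 0,"tz": -0.0005,"turn": 0,"gripper": 0.005},
    {"tx": -0.0009,"ty": 0.004,"tz": -0.0005,"turn": 0,"gripper": 0.005},
    {"tx": -0.0009,"ty": 0.008,"tz": -0.0005,"turn": 0,"gripper": 0.005},
    {"tx": -0.0009,"ty": 0.011,"tz": -0.0005,"turn": 0,"gripper": 0.005},
    {"tx": -0.0009,"ty": 0.012,"tz": -0.0005,"turn": 0,"gripper": 0.005}
  ]
}}

```text
time_s: 8.75
tcp_pos: [0.5316, -0.1199, 0.1095]
eef_rot: [-90.0, -0.0, -162.3]
contact_force: [-0.3, -0.4, -0.2]
gripper_width: 0.0173
```

```bash
python3 to.py .5313 -.1206 .086
```

```text
8.75 [ 0.5316 -0.1199  0.1095] [-9.0010e+01 -5.0000e-02 -1.6234e+02] F [-0.3 -0.4 -0.2] M [-0.127  0.162  0.018] j [  7.9  15.8 -25.8  -0.  -48.5  99.8]
tx 0.0005 ty 0.0235 tz 0.0006
```

Tip is about 3 mm below the plate surface with no contact force. Continuing down.

>>> {"name": "apply_moves", "arguments": {
  "deltas": [
    {"tx": 0,"ty": 0.004,"tz": 0,"turn": 0,"gripper": 0.005},
    {"tx": 0,"ty": 0.008,"tz": 0,"turn": 0,"gripper": 0.005},
    {"tx": 0,"ty": 0.012,"tz": 0,"turn": 0,"gripper": 0.005},
    {"tx": 0,"ty": 0.014,"tz": 0,"turn": 0,"gripper": 0.005},
    {"tx": 0,"ty": 0.014,"tz": 0,"turn": 0,"gripper": 0.005}
  ]
}}

```text
time_s: 9.25
tcp_pos: [0.5318, -0.1198, 0.0957]
eef_rot: [-90.0, -0.0, -162.3]
contact_force: [0.0, -1.3, 0.0]
gripper_width: 0.0179
```

```bash
python3 to.py .5313 -.1206 .086; python3 snap.py w9
python3 - <<'E'
from h import *
im=cv2.imread("pics/w9.png")
cv2.imwrite("pics/w9d.png",cv2.resize(im[180:250,240:320],None,fx=9,fy=8,interpolation=cv2.INTER_CUBIC))
E
```

```text
9.25 [ 0.5318 -0.1198  0.0957] [-9.0010e+01 -3.0000e-02 -1.6234e+02] F [ 0.  -1.3  0. ] M [-0.142  0.146 -0.084] j [  7.9  16.7 -26.6  -0.  -46.7  99.8]
tx 0.0007 ty 0.0097 tz 0.0006
{'time_s': 9.25, 'joints': [7.9007, 16.7439, -26.5936, -0.0028, -46.691, 99.7651], 'qd': [-0.0026, -0.4364, 0.4322, 0.1455, -0.5577, 0.0407], 'joint_torque': [-0.0031, -46.4741, 22.7664, 5.3465, 0.1544, -0.0001], 'tcp_pos': [0.5318, -0.1198, 0.0957], 'eef_rot': [-90.0069, -0.0278, -162.3362], 'contact_force': [0.0019, -1.2571, 0.002], 'moment': [-0.1416, 0.1456, -0.0843], 'gripper_width': 0.0179}
```

View pics/w9d.png

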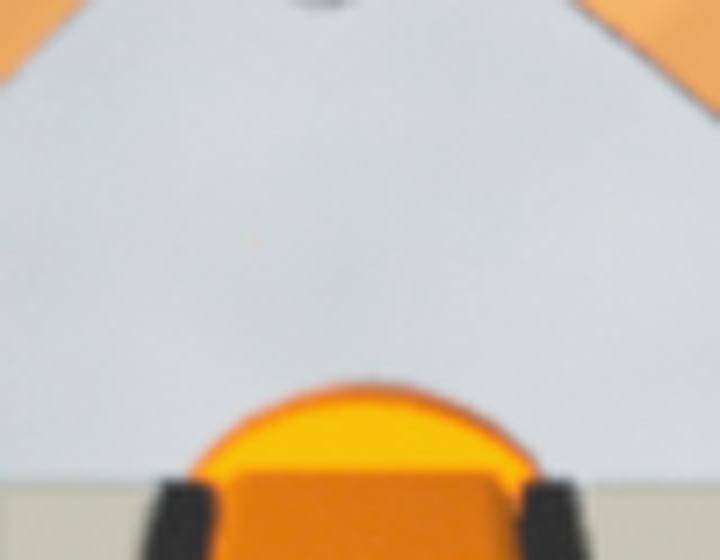

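>>> {"name": "apply_moves", "arguments": {
  "deltas": [
    {"tx": 0,"ty": 0.003,"tz": 0,"turn": 0,"gripper": 0.005},
    {"tx": 0,"ty": 0.006,"tz": 0,"turn": 0,"gripper": 0.005},
    {"tx": 0,"ty": 0.008,"tz": 0,"turn": 0,"gripper": 0.005},
    {"tx": 0,"ty": 0.008,"tz": 0,"turn": 0,"gripper": 0.005}
  ]
}}

```text
time_s: 9.7
tcp_pos: [0.5318, -0.1198, 0.0877]
eef_rot: [-90.0, -0.0, -162.3]
contact_force: [0.2, -0.9, -0.2]
gripper_width: 0.018
```

>>> {"name": "apply_moves", "arguments": {
  "deltas": [
    {"tx": 0,"ty": 0.001,"tz": 0,"turn": 0,"gripper": 0.005},
    {"tx": 0,"ty": 0.001,"tz": 0,"turn": 0,"gripper": 0.005}
  ]
}}

```text
time_s: 9.9
tcp_pos: [0.5319, -0.1198, 0.087]
eef_rot: [-90.0, -0.0, -162.3]
contact_force: [-1.5, 0.4, 0.1]
gripper_width: 0.0178
```

>>> {"name": "apply_moves", "arguments": {
  "deltas": [
    {"tx": 0,"ty": 0.001,"tz": 0,"turn": 0,"gripper": 0.005},
    {"tx": 0,"ty": 0.001,"tz": 0,"turn": 0,"gripper": 0.005}
  ]
}}

```text
time_s: 10.1
tcp_pos: [0.5319, -0.1199, 0.086]
eef_rot: [-90.0, -0.0, -162.3]
contact_force: [-0.5, -0.5, 0.1]
gripper_width: 0.0177
```

```bash
python3 to.py .5313 -.1206 .086
```

```text
10.1 [ 0.5319 -0.1199  0.086 ] [-9.0000e+01 -1.0000e-02 -1.6234e+02] F [-0.5 -0.5  0.1] M [-0.399  0.479  0.024] j [  7.9  17.5 -27.2   0.  -45.4  99.8]
tx 0.0008 ty -0.0000 tz 0.0005
```

>>> {"name": "apply_moves", "arguments": {
  "deltas": [
    {"tx": 0,"ty": 0.001,"tz": 0,"turn": 0,"gripper": 0.005},
    {"tx": 0,"ty": 0.001,"tz": 0,"turn": 0,"gripper": 0.005}
  ]
}}

```text
time_s: 10.3
tcp_pos: [0.5319, -0.1198, 0.085]
eef_rot: [-90.0, -0.0, -162.3]
contact_force: [-0.2, 0.1, -0.2]
gripper_width: 0.0179
```

>>> {"name": "apply_moves", "arguments": {
  "deltas": [
    {"tx": 0,"ty": 0.001,"tz": 0,"turn": 0,"gripper": 0.005},
    {"tx": 0,"ty": 0.001,"tz": 0,"turn": 0,"gripper": 0.005}
  ]
}}

```text
time_s: 10.5
tcp_pos: [0.532, -0.1199, 0.0841]
eef_rot: [-90.0, -0.0, -162.3]
contact_force: [-2.0, -1.0, 2.5]
gripper_width: 0.0177
```

>>> {"name": "apply_moves", "arguments": {
  "deltas": [
    {"tx": 0,"ty": 0.001,"tz": 0,"turn": 0,"gripper": 0.005},
    {"tx": 0,"ty": 0.001,"tz": 0,"turn": 0,"gripper": 0.005}
  ],
  "newtons": 60
}}

```text
time_s: 10.7
tcp_pos: [0.532, -0.1199, 0.0833]
eef_rot: [-90.0, 0.0, -162.3]
contact_force: [-2.1, -1.7, 4.8]
gripper_width: 0.0176
```

>>> {"name": "apply_moves", "arguments": {
  "deltas": [
    {"tx": 0,"ty": 0.001,"tz": 0,"turn": 0,"gripper": 0.005},
    {"tx": 0,"ty": 0.001,"tz": 0,"turn": 0,"gripper": 0.005}
  ]
}}

```text
time_s: 10.9
tcp_pos: [0.532, -0.1199, 0.0825]
eef_rot: [-90.0, 0.0, -162.3]
contact_force: [-3.2, -0.2, 8.6]
gripper_width: 0.0176
```

```bash
python3 to.py .5313 -.1206 .083
```

```text
10.9 [ 0.532  -0.1199  0.0825] [-8.9980e+01  1.0000e-02 -1.6232e+02] F [-3.2 -0.2  8.6] M [-0.283  1.408  0.047] j [  7.9  17.7 -27.4   0.  -44.9  99.8]
tx 0.0009 ty -0.0005 tz 0.0004
```

The −3 N sideways force says the screw is pushed about 1 mm too far in +x. Easing that while pressing on.

>>> {"name": "apply_moves", "arguments": {
  "deltas": [
    {"tx": 0.0005,"ty": 0,"tz": 0,"turn": 0,"gripper": 0.005},
    {"tx": 0.0009,"ty": 0.0005,"tz": -0.0002,"turn": 0,"gripper": 0.005},
    {"tx": 0.0009,"ty": 0.001,"tz": -0.0002,"turn": 0,"gripper": 0.005}
  ]
}}

```text
time_s: 11.2
tcp_pos: [0.5319, -0.1199, 0.0821]
eef_rot: [-90.0, 0.1, -162.3]
contact_force: [-2.2, -0.0, 10.9]
gripper_width: 0.0175
```

```bash
python3 to.py .5313 -.1206 .083
```

```text
11.2 [ 0.5319 -0.1199  0.0821] [-8.9960e+01  1.0000e-01 -1.6231e+02] F [-2.2 -0.  10.9] M [-0.122  1.26   0.03 ] j [  7.9  17.7 -27.5   0.  -44.7  99.8]
tx 0.0008 ty -0.0009 tz 0.0005
```

>>> {"name": "apply_moves", "arguments": {
  "deltas": [
    {"tx": 0.0003,"ty": 0.0006,"tz": 0,"turn": 0,"gripper": 0.005},
    {"tx": 0.0005,"ty": 0.0012,"tz": 0,"turn": 0,"gripper": 0.005},
    {"tx": 0.0005,"ty": 0.0012,"tz": 0,"turn": 0,"gripper": 0.005}
  ]
}}

```text
time_s: 11.5
tcp_pos: [0.5319, -0.12, 0.0813]
eef_rot: [-89.9, 0.2, -162.3]
contact_force: [-3.5, 1.0, 13.9]
gripper_width: 0.0174
```

```bash
python3 to.py .5313 -.1206 .083
```

```text
11.5 [ 0.5319 -0.12    0.0813] [-8.9940e+01  1.6000e-01 -1.6229e+02] F [-3.5  1.  13.9] M [ 0.225  1.327 -0.034] j [  7.9  17.7 -27.6   0.  -44.5  99.8]
tx 0.0008 ty -0.0017 tz 0.0004
```

>>> {"name": "apply_moves", "arguments": {
  "deltas": [
    {"tx": 0,"ty": 0.0003,"tz": 0,"turn": 0.14,"gripper": 0.005},
    {"tx": 0,"ty": 0.0005,"tz": 0,"turn": 0.28,"gripper": 0.005},
    {"tx": 0,"ty": 0.0007,"tz": 0,"turn": 0.42,"gripper": 0.005}
  ]
}}

```text
time_s: 11.8
tcp_pos: [0.532, -0.1203, 0.0808]
eef_rot: [-90.0, 0.2, 173.3]
contact_force: [-2.6, -2.5, 14.3]
gripper_width: 0.0178
```

```bash
python3 to.py .5313 -.1206 .083
```

```text
11.8 [ 0.532  -0.1203  0.0808] [-89.98   0.18 173.33] F [-2.6 -2.5 14.3] M [-0.878  1.261  0.022] j [  7.9  17.8 -27.6   0.1 -44.4  75.4]
tx 0.0006 ty -0.0022 tz 0.0004
```

>>> {"name": "apply_moves", "arguments": {
  "deltas": [
    {"tx": 0,"ty": 0.0002,"tz": 0,"turn": 0.14,"gripper": 0.005},
    {"tx": 0,"ty": 0.0004,"tz": 0,"turn": 0.28,"gripper": 0.005},
    {"tx": 0,"ty": 0.0006,"tz": 0,"turn": 0.42,"gripper": 0.005},
    {"tx": 0,"ty": 0.0008,"tz": 0,"turn": 0.56,"gripper": 0.005}
  ]
}}

```text
time_s: 12.2
tcp_pos: [0.5319, -0.1208, 0.0801]
eef_rot: [-90.0, 0.2, 141.3]
contact_force: [-2.2, -5.1, 13.3]
gripper_width: 0.0179
```

```bash
python3 to.py .5313 -.1206 .083
```

```text
12.2 [ 0.5319 -0.1208  0.0801] [-90.04   0.17 141.26] F [-2.2 -5.1 13.3] M [-2.073  1.279  0.039] j [  7.9  17.8 -27.7   0.1 -44.4  43.3]
tx 0.0006 ty -0.0029 tz 0.0002
```

>>> {"name": "apply_moves", "arguments": {
  "deltas": [
    {"tx": -0.0001,"ty": 0.0003,"tz": 0.0005,"turn": 0.13,"gripper": 0.005},
    {"tx": -0.0003,"ty": 0.0006,"tz": 0.001,"turn": 0.26,"gripper": 0.005},
    {"tx": -0.0003,"ty": 0.0009,"tz": 0.001,"turn": 0.39,"gripper": 0.005},
    {"tx": -0.0003,"ty": 0.0011,"tz": 0.001,"turn": 0.5,"gripper": 0.005}
  ]
}}

```text
time_s: 12.6
tcp_pos: [0.5315, -0.1215, 0.0791]
eef_rot: [-90.1, 0.1, 112.6]
contact_force: [-2.9, -3.3, 14.7]
gripper_width: 0.0172
```

```bash
python3 to.py .5313 -.1206 .083
```

```text
12.6 [ 0.5315 -0.1215  0.0791] [-90.13   0.12 112.63] F [-2.9 -3.3 14.7] M [-1.236  1.528  0.057] j [  7.8  17.9 -27.7   0.1 -44.2  14.8]
tx 0.0009 ty -0.0039 tz -0.0002
```

>>> {"name": "apply_moves", "arguments": {
  "deltas": [
    {"tx": 0,"ty": -0.0015,"tz": 0,"turn": 0,"gripper": 0.005},
    {"tx": 0,"ty": -0.003,"tz": 0,"turn": 0,"gripper": 0.005},
    {"tx": 0,"ty": -0.003,"tz": 0,"turn": 0,"gripper": 0.045},
    {"tx": 0,"ty": -0.003,"tz": 0,"turn": 0,"gripper": 0.045},
    {"tx": 0,"ty": -0.003,"tz": 0,"turn": 0,"gripper": 0.045}
  ]
}}

```text
time_s: 13.1
tcp_pos: [0.5302, -0.1209, 0.08]
eef_rot: [-90.0, -0.0, 112.9]
contact_force: [0.0, 0.6, 0.1]
gripper_width: 0.0358
```

```bash
python3 to.py .5307 -.1217 .0815;python3 snap.py w10
python3 - <<'E'
from h import *
im=cv2.imread("pics/w10.png")
cv2.imwrite("pics/w10d.png",cv2.resize(im[100:300,150:410],None,fx=3,fy=3,interpolation=cv2.INTER_CUBIC))
p,d=capture("scene");cv2.imwrite("pics/s10.png",cv2.resize(p[150:250,150:290,::-1],None,fx=5,fy=5,interpolation=cv2.INTER_CUBIC))
E
```

```text
13.1 [ 0.5302 -0.1209  0.08  ] [-9.0000e+01 -1.0000e-02  1.1286e+02] F [0.  0.6 0.1] M [ 0.036  0.136 -0.026] j [  7.8  17.8 -27.7  -0.  -44.5  15.1]
tx -0.0010 ty -0.0015 tz -0.0002
{'time_s': 13.1, 'joints': [7.8014, 17.7915, -27.6846, -0.0194, -44.5236, 15.0759], 'qd': [-0.0073, 0.1241, 0.0224, 0.1902, -0.1326, -0.0293], 'joint_torque': [-0.0309, -47.2789, 21.9863, 5.2197, 0.0681, 0.0002], 'tcp_pos': [0.5302, -0.1209, 0.08], 'eef_rot': [-90.0039, -0.013, 112.8634], 'contact_force': [0.0058, 0.5604, 0.0616], 'moment': [0.0357, 0.1359, -0.0257], 'gripper_width': 0.0358}
```

View pics/w10d.png

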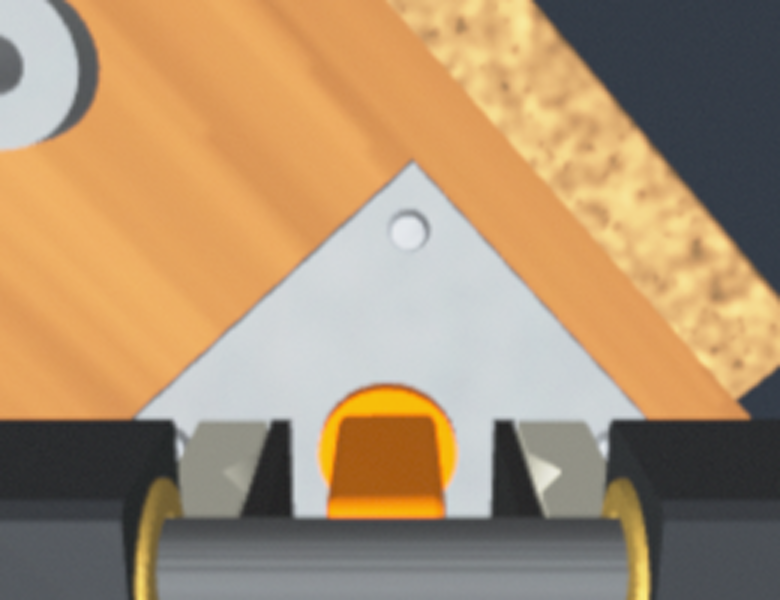

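View pics/s10.png

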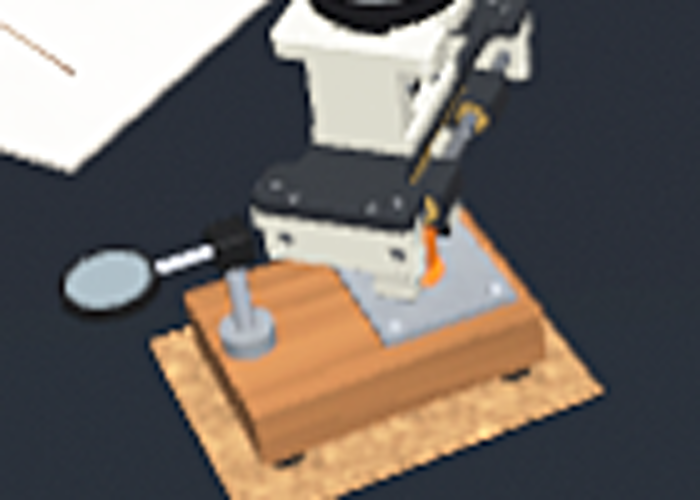

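The picture shows the screw standing between the open pads, about 1 mm left of centre. I'll measure it against the pads by depth.

Run:
```python
from h import *;import json
s=json.load(open("w10.json"));P=campose("wrist",s);C=cloud(np.load("w10.npy"),P)
Rm=R.from_euler('xyz',s['eef_rot'],degrees=True).as_matrix();T=(C-np.array(s['tcp_pos']))@Rm*1000
for c in [(386,395),(386,405),(330,460),(445,460),(386,440),(386,470),(386,490),(215,480),(560,480),(284,480),(500,480),(340,480),(436,480)]:
    u,v=int(round(c[0]/3-.3))+150,int(round(c[1]/3-.3))+100;print(c,T[v,u].round(1))
```

```text
(386, 395) [-14.1  21.3   0.2]
(386, 405) [-11.4  22.2   0.2]
(330, 460) [ -0.6  21.9 -10. ]
(445, 460) [-0.6 22.1 11.4]
(386, 440) [-10.2   9.6   0.2]
(386, 470) [-10.7  -3.5   0.3]
(386, 490) [-11.1 -11.5   0.4]
(215, 480) [-12.2 -10.7 -25.5]
(560, 480) [-12.1 -10.7  26.7]
(284, 480) [ -6.    1.9 -16.6]
(500, 480) [-4.   6.  19.7]
(340, 480) [-10.3  -7.   -6.6]
(436, 480) [-10.5  -7.3   8.3]
```

>>> {"name": "apply_moves", "arguments": {
  "deltas": [
    {"tx": 0,"ty": -0.0005,"tz": 0,"turn": -0.145,"gripper": 0.05},
    {"tx": 0,"ty": -0.001,"tz": 0,"turn": -0.29,"gripper": 0.05},
    {"tx": 0,"ty": -0.001,"tz": 0,"turn": -0.435,"gripper": 0.05},
    {"tx": 0,"ty": -0.001,"tz": 0,"turn": -0.58,"gripper": 0.05},
    {"tx": 0,"ty": -0.001,"tz": 0,"turn": -0.725,"gripper": 0.05}
  ]
}}

```text
time_s: 13.7
tcp_pos: [0.5301, -0.1209, 0.081]
eef_rot: [-90.0, -0.0, 154.8]
contact_force: [-0.2, -0.1, 0.0]
gripper_width: 0.0499
```

>>> {"name": "apply_moves", "arguments": {
  "deltas": [
    {"tx": 0,"ty": 0,"tz": 0,"turn": -0.145,"gripper": 0.05},
    {"tx": 0,"ty": 0,"tz": 0,"turn": -0.29,"gripper": 0.05},
    {"tx": 0,"ty": 0,"tz": 0,"turn": -0.435,"gripper": 0.05},
    {"tx": 0,"ty": 0,"tz": 0,"turn": -0.58,"gripper": 0.05},
    {"tx": 0,"ty": 0,"tz": 0,"turn": -0.725,"gripper": 0.05}
  ]
}}

```text
time_s: 14.2
tcp_pos: [0.5301, -0.1209, 0.0811]
eef_rot: [-90.0, -0.0, -163.7]
contact_force: [0.6, 0.2, 0.4]
gripper_width: 0.0499
```

>>> {"name": "apply_moves", "arguments": {
  "deltas": [
    {"tx": 0,"ty": 0,"tz": 0,"turn": -0.12,"gripper": 0.05},
    {"tx": 0,"ty": 0,"tz": 0,"turn": -0.12,"gripper": 0.05},
    {"tx": 0,"ty": 0,"tz": 0,"turn": -0.12,"gripper": 0.05}
  ]
}}

```text
time_s: 14.5
tcp_pos: [0.5301, -0.121, 0.0811]
eef_rot: [-90.0, -0.0, -157.4]
contact_force: [-0.6, -0.2, -0.4]
gripper_width: 0.0501
```

```bash
python3 snap.py w11
python3 - <<'E'
from h import *
im=cv2.imread("pics/w11.png")
cv2.imwrite("pics/w11d.png",cv2.resize(im[100:300,150:410],None,fx=3,fy=3,interpolation=cv2.INTER_CUBIC))
E
```

```text
{'time_s': 14.5, 'joints': [7.7981, 17.7081, -27.6245, -0.0039, -44.678, 104.8243], 'qd': [-0.0602, -0.0657, 0.0002, 0.0195, -0.0067, -0.2515], 'joint_torque': [0.0079, -47.0235, 21.9669, 5.1308, 0.065, 0.2766], 'tcp_pos': [0.5301, -0.121, 0.0811], 'eef_rot': [-90.0054, -0.0095, -157.3805], 'contact_force': [-0.6246, -0.1627, -0.4318], 'moment': [-0.1348, 0.122, -0.0024], 'gripper_width': 0.0501}
```

View pics/w11d.png

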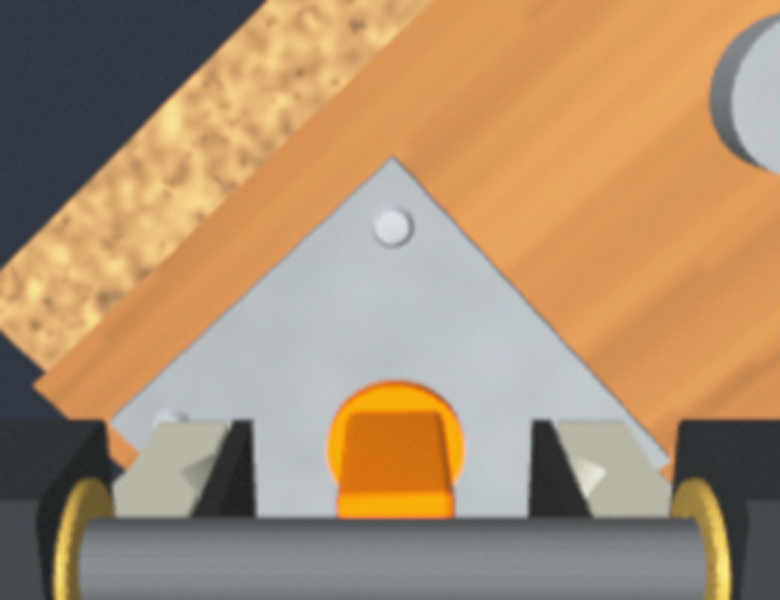

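Run:
```python
from h import *;import json
A=[];B=[]
for n,cx in(("w10",386),("w11",396)):
    s=json.load(open(n+".json"));P=campose("wrist",s);C=cloud(np.load(n+".npy"),P)
    Rm=R.from_euler('xyz',s['eef_rot'],degrees=True).as_matrix();T=(C-np.array(s['tcp_pos']))@Rm*1000
    I=cv2.imread(f"pics/{n}.png");hsv=cv2.cvtColor(I,cv2.COLOR_BGR2HSV)
    m=cv2.inRange(hsv,(5,180,100),(26,255,255))>0
    m[:, :250]=0;m[:,310:]=0;m[:220]=0;m[275:]=0
    X=T[m];f=X[(X[:,1]<18)&(X[:,1]>-8)]
    a=np.polyfit(f[:,1],f[:,0],1);fx=np.median(f[:,0]);zc=(np.percentile(f[:,2],1)+np.percentile(f[:,2],99))/2
    c=X[(X[:,1]>19)&(X[:,1]<26)]
    print(n,"face slope",a[0].round(3),"face x@y0",a[1].round(2),"z range",np.percentile(f[:,2],[1,99]).round(1),"collar minx",np.percentile(c[:,0],1).round(1),"z",np.percentile(c[:,2],[1,99]).round(1),"y",np.median(c[:,1]).round(1),"ymin",X[:,1].min().round(1))
    p=np.array([a[1]+9,zc]);y=np.radians(s['eef_rot'][2]);Q=np.array([[np.cos(y),-np.sin(y)],[np.sin(y),np.cos(y)]])
    # W = tcp + Q(p-b)
    A.append(np.c_[np.eye(2),Q]);B.append(np.array(s['tcp_pos'][:2])*1000+Q@p);print(p,B[-1])
x=np.linalg.solve(np.vstack(A),np.hstack(B));print("screw",x[:2].round(2),"bias",x[2:].round(2))
```

```text
w10 face slope 0.001 face x@y0 -7.97 z range [-8.4  9. ] collar minx -12.1 z [-12.   12.2] y 21.6 ymin -140.8
[1.03118406 0.29067326] [ 529.50174824 -120.03110119]
w11 face slope 0.002 face x@y0 -8.19 z range [-7.1 10.5] collar minx -12.3 z [-10.4  13.9] y 22.7 ymin -140.8
[0.8134987  1.70724679] [ 530.03954975 -122.86021431]
screw [ 531.19 -121.18] bias [1.71 1.11]
```

Run:
```python
from h import *;import json
for n,u in(("w10",278),("w11",282)):
    s=json.load(open(n+".json"));P=campose("wrist",s);D=np.load(n+".npy");C=cloud(D,P)
    Rm=R.from_euler('xyz',s['eef_rot'],degrees=True).as_matrix();T=(C-np.array(s['tcp_pos']))@Rm*1000
    I=cv2.imread(f"pics/{n}.png")
    for v in range(224,276,4):print(n,v,I[v,u][::-1],T[v,u].round(1),D[v,u].round(4))
```

```text
w10 224 [207 213 216] [-13.5  27.2  -0.2] 0.1778
w10 228 [174 106  68] [-12.2  24.2  -0.2] 0.1753
w10 232 [247 189  10] [-10.8  21.6  -0.2] 0.1732
w10 236 [247 187  15] [-8.5 21.5 -0.2] 0.1737
w10 240 [164  90  21] [-8.4 16.  -0.1] 0.1685
w10 244 [165  91  23] [-8.1 11.3 -0.1] 0.164
w10 248 [165  90  20] [-8.   6.3 -0. ] 0.1592
w10 252 [165  90  20] [-8.1  1.2 -0. ] 0.1543
w10 256 [166  89  19] [-8.1 -3.4  0. ] 0.1499
w10 260 [167  92  20] [-8.6 -8.7  0.1] 0.1446
w10 264 [172  94  23] [ -8.  -11.5   0.1] 0.1422
w10 268 [245 154  12] [ -7.2 -13.7   0.1] 0.1402
w10 272 [226 132  54] [ -5.  -13.5   0.1] 0.1411
w11 224 [187 193 196] [-13.2  28.    2.1] 0.1787
w11 228 [229 127  10] [-12.7  22.9   2. ] 0.1739
w11 232 [247 174  10] [-10.3  23.1   2. ] 0.1747
w11 236 [246 159  10] [-7.9 23.   2. ] 0.1753
w11 240 [208 111  19] [-8.  16.9  2. ] 0.1694
w11 244 [208 110  14] [-8.3 10.8  2. ] 0.1635
w11 248 [209 111  20] [-8.   6.2  2. ] 0.1592
w11 252 [211 113  18] [-8.   1.5  2. ] 0.1546
w11 256 [213 113  20] [-8.2 -3.4  1.9] 0.1498
w11 260 [213 113  17] [-8.2 -7.7  1.9] 0.1457
w11 264 [240 140  10] [ -8.  -11.4   1.9] 0.1422
w11 268 [247 174  10] [ -7.1 -13.6   1.9] 0.1404
w11 272 [217 124  58] [ -5.1 -13.5   1.9] 0.141
```

Run:
```python
from h import *
print(camera_info("wrist")['tool_from_camera'].round(5));print(camera_info("top")['eye'],camera_info("scene")['eye'])
```

```text
[[ 5.9000e-04 -9.6151e-01 -2.7477e-01 -7.2670e-02]
 [ 1.0600e-03  2.7477e-01 -9.6151e-01 -1.4083e-01]
 [ 1.0000e+00  2.8000e-04  1.1900e-03  1.2900e-03]
 [ 0.0000e+00  0.0000e+00  0.0000e+00  1.0000e+00]]
[0.3600448  0.01663952 1.09995312] [1.08048457 0.45658459 0.71078041]
```

```bash
cat > ci.py <<'E'
from plant import camera_info
import numpy as np
for _ in range(3):print(camera_info("wrist")['tool_from_camera'][:3,3].round(5))
E
python3 ci.py;python3 ci.py
```

```text
[-0.07267 -0.14083  0.00129]
[-0.07267 -0.14083  0.00129]
[-0.07267 -0.14083  0.00129]
[-0.07267 -0.14083  0.00129]
[-0.07267 -0.14083  0.00129]
[-0.07267 -0.14083  0.00129]
```

The jaws are symmetric about column 280, so the two views at 90° give a screw axis of (0.5313, −0.1211), upright. Centring on it and regrasping.

>>> {"name": "apply_moves", "arguments": {
  "deltas": [
    {"tx": -0.0009,"ty": 0,"tz": 0.0006,"turn": 0,"gripper": 0.05},
    {"tx": -0.0009,"ty": 0,"tz": 0.0006,"turn": 0,"gripper": 0.005},
    {"tx": -0.0009,"ty": 0,"tz": 0.0006,"turn": 0,"gripper": 0.005},
    {"tx": -0.0009,"ty": 0,"tz": 0.0006,"turn": 0,"gripper": 0.005},
    {"tx": -0.0009,"ty": 0,"tz": 0.0006,"turn": 0,"gripper": 0.005}
  ],
  "newtons": 20
}}

```text
time_s: 15.05
tcp_pos: [0.5312, -0.1212, 0.0813]
eef_rot: [-90.0, 0.0, -157.2]
contact_force: [-0.1, -0.4, -0.1]
gripper_width: 0.0236
```

>>> {"name": "apply_moves", "arguments": {
  "deltas": [
    {"tx": 0,"ty": 0,"tz": 0,"turn": 0,"gripper": 0.005},
    {"tx": 0,"ty": 0,"tz": 0,"turn": 0,"gripper": 0.005},
    {"tx": 0,"ty": 0,"tz": 0,"turn": 0,"gripper": 0.005}
  ],
  "newtons": 60
}}

```text
time_s: 15.35
tcp_pos: [0.5312, -0.1212, 0.0813]
eef_rot: [-90.0, 0.0, -157.2]
contact_force: [0.1, 0.5, 0.5]
gripper_width: 0.0174
```

```bash
python3 to.py .5313 -.1211 .081
```

```text
15.35 [ 0.5312 -0.1212  0.0813] [ -90.      0.   -157.18] F [0.1 0.5 0.5] M [-0.125  0.172 -0.   ] j [  7.8  17.8 -27.5  -0.  -44.7 105.1]
tx -0.0001 ty 0.0003 tz -0.0001
```

>>> {"name": "apply_moves", "arguments": {
  "deltas": [
    {"tx": 0,"ty": 0.001,"tz": 0,"turn": 0,"gripper": 0.005},
    {"tx": 0,"ty": 0.002,"tz": 0,"turn": 0,"gripper": 0.005},
    {"tx": 0,"ty": 0.003,"tz": 0,"turn": 0,"gripper": 0.005},
    {"tx": 0,"ty": 0.004,"tz": 0,"turn": 0,"gripper": 0.005},
    {"tx": 0,"ty": 0.004,"tz": 0,"turn": 0,"gripper": 0.005}
  ]
}}

```text
time_s: 15.85
tcp_pos: [0.5314, -0.1213, 0.0782]
eef_rot: [-90.0, 0.0, -157.2]
contact_force: [-4.1, 2.2, 11.3]
gripper_width: 0.0176
```

>>> {"name": "apply_moves", "arguments": {
  "deltas": [
    {"tx": 0,"ty": 0.0006,"tz": 0,"turn": 0,"gripper": 0.005},
    {"tx": 0,"ty": 0.0006,"tz": 0,"turn": 0,"gripper": 0.005}
  ]
}}

```text
time_s: 16.05
tcp_pos: [0.5314, -0.1213, 0.0778]
eef_rot: [-90.0, 0.0, -157.1]
contact_force: [-3.6, 1.9, 12.5]
gripper_width: 0.0174
```

```bash
python3 to.py .5313 -.1211 .081
```

```text
16.05 [ 0.5314 -0.1213  0.0778] [-8.9970e+01  3.0000e-02 -1.5715e+02] F [-3.6  1.9 12.5] M [ 0.682  1.776 -0.036] j [  7.8  18.  -27.7   0.  -44.2 105.1]
tx 0.0001 ty -0.0032 tz -0.0002
```

>>> {"name": "apply_moves", "arguments": {
  "deltas": [
    {"tx": 0,"ty": 0.0006,"tz": 0,"turn": 0,"gripper": 0.005},
    {"tx": 0,"ty": 0.0009,"tz": 0,"turn": 0.14,"gripper": 0.005},
    {"tx": 0,"ty": 0.0011,"tz": 0,"turn": 0.28,"gripper": 0.005},
    {"tx": 0,"ty": 0.0013,"tz": 0,"turn": 0.42,"gripper": 0.005}
  ]
}}

```text
time_s: 16.45
tcp_pos: [0.5314, -0.1214, 0.0768]
eef_rot: [-90.0, 0.0, 178.5]
contact_force: [-5.8, 0.4, 15.1]
gripper_width: 0.0178
```

```bash
python3 to.py .5313 -.1211 .081
```

```text
16.45 [ 0.5314 -0.1214  0.0768] [-8.9970e+01  4.0000e-02  1.7847e+02] F [-5.8  0.4 15.1] M [0.492 2.235 0.065] j [  7.8  18.1 -27.8   0.  -44.1  80.7]
tx 0.0001 ty -0.0042 tz -0.0003
```

>>> {"name": "apply_moves", "arguments": {
  "deltas": [
    {"tx": 0.0004,"ty": 0.0002,"tz": 0,"turn": 0.14,"gripper": 0.005},
    {"tx": 0.0008,"ty": 0.0004,"tz": 0,"turn": 0.28,"gripper": 0.005},
    {"tx": 0.0008,"ty": 0.0006,"tz": 0,"turn": 0.42,"gripper": 0.005}
  ]
}}

```text
time_s: 16.75
tcp_pos: [0.5309, -0.1215, 0.0764]
eef_rot: [-90.0, 0.1, 154.4]
contact_force: [-4.1, 0.4, 15.6]
gripper_width: 0.0178
```

```bash
python3 to.py .5313 -.1211 .081
```

```text
16.75 [ 0.5309 -0.1215  0.0764] [-9.0000e+01  9.0000e-02  1.5442e+02] F [-4.1  0.4 15.6] M [0.088 1.935 0.057] j [  7.8  18.1 -27.9   0.1 -43.9  56.6]
tx -0.0002 ty -0.0046 tz -0.0005
```

>>> {"name": "apply_moves", "arguments": {
  "deltas": [
    {"tx": 0,"ty": 0.0002,"tz": 0,"turn": 0.14,"gripper": 0.005},
    {"tx": 0,"ty": 0.0004,"tz": 0,"turn": 0.28,"gripper": 0.005},
    {"tx": 0,"ty": 0.0005,"tz": 0,"turn": 0.4,"gripper": 0.005}
  ]
}}

```text
time_s: 17.05
tcp_pos: [0.5313, -0.1212, 0.0761]
eef_rot: [-90.1, 0.1, 131.5]
contact_force: [-4.2, 3.0, 17.0]
gripper_width: 0.0174
```

```bash
python3 to.py .5313 -.1211 .081
```

```text
17.05 [ 0.5313 -0.1212  0.0761] [-9.0080e+01  1.0000e-01  1.3151e+02] F [-4.2  3.  17. ] M [0.954 1.851 0.084] j [  7.8  18.1 -27.9   0.1 -43.9  33.7]
tx 0.0001 ty -0.0049 tz -0.0001
```

>>> {"name": "apply_moves", "arguments": {
  "deltas": [
    {"tx": 0,"ty": 0,"tz": 0,"turn": 0.14,"gripper": 0.005},
    {"tx": 0,"ty": 0,"tz": 0,"turn": 0.28,"gripper": 0.005},
    {"tx": 0,"ty": 0,"tz": 0,"turn": 0.34,"gripper": 0.005}
  ]
}}

```text
time_s: 17.35
tcp_pos: [0.5315, -0.121, 0.0761]
eef_rot: [-90.1, 0.1, 112.1]
contact_force: [-4.7, 3.3, 17.1]
gripper_width: 0.0175
```

```bash
python3 to.py .5313 -.1211 .081; python3 snap.py w12
python3 - <<'E'
from h import *
im=cv2.imread("pics/w12.png")
cv2.imwrite("pics/w12d.png",cv2.resize(im[200:270,240:320],None,fx=9,fy=8,interpolation=cv2.INTER_CUBIC))
E
```

```text
17.35 [ 0.5315 -0.121   0.0761] [-9.0130e+01  6.0000e-02  1.1205e+02] F [-4.7  3.3 17.1] M [1.329 1.779 0.117] j [  7.8  18.1 -27.9   0.  -43.9  14.2]
tx 0.0000 ty -0.0049 tz 0.0002
{'time_s': 17.35, 'joints': [7.7914, 18.1253, -27.8778, 0.04, -43.8602, 14.2305], 'qd': [0.0049, 0.0065, -0.1395, -0.0652, -0.0181, -30.0917], 'joint_torque': [-1.4737, -39.3306, 18.9193, 4.4154, 1.5199, -0.1269], 'tcp_pos': [0.5315, -0.121, 0.0761], 'eef_rot': [-90.1256, 0.0605, 112.0506], 'contact_force': [-4.7205, 3.2914, 17.1366], 'moment': [1.3288, 1.7792, 0.117], 'gripper_width': 0.0175}
```

View pics/w12d.png

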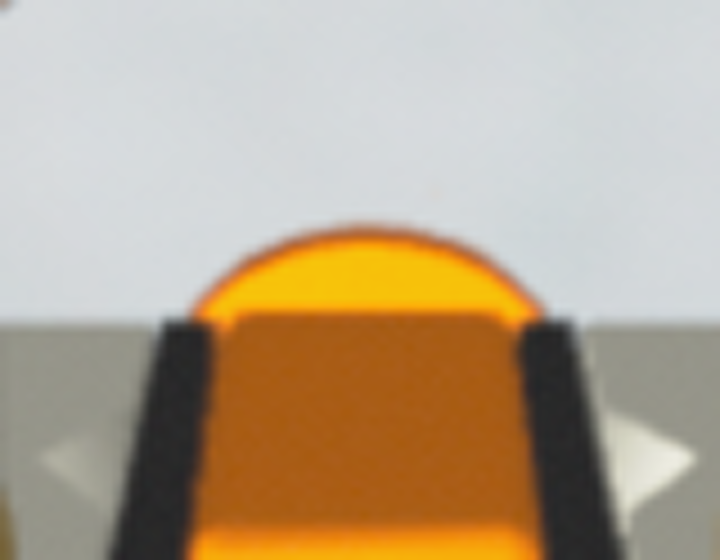

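Turning no longer sinks it at 17 N and the torque is rising, so it looks seated. I'll check the collar-top height over the plate by depth, then release.

```bash
cat > gap.py <<'E'
import sys,json
from h import *
for n in sys.argv[1:]:
    s=json.load(open(n+".json"));P=campose("wrist",s);C=cloud(np.load(n+".npy"),P)
    I=cv2.imread(f"pics/{n}.png");hsv=cv2.cvtColor(I,cv2.COLOR_BGR2HSV)
    col=cv2.inRange(hsv,(18,200,200),(32,255,255))
    col[:215]=0;col[242:]=0;col[:,258:0]=0;col[:,:255]=0;col[:,305:]=0
    col=cv2.erode(col,np.ones((3,3),np.uint8))>0
    pl=cv2.inRange(hsv,(0,0,150),(180,40,255));pl[:,:258]=0;pl[:,302:]=0;pl[:180]=0;pl[225:]=0;pl=cv2.erode(pl,np.ones((3,3)))>0
    p=C[pl];A=np.c_[p[:,:2],np.ones(len(p))];k=np.linalg.lstsq(A,p[:,2],rcond=None)[0]
    r_=p[:,2]-A@k
    c=C[col];h=c[:,2]-np.c_[c[:,:2],np.ones(len(c))]@k
    print(n,len(c),len(p),"plate med z",np.median(p[:,2]).round(4),"collar med z",np.median(c[:,2]).round(4),"diff mm",((np.median(c[:,2])-np.median(p[:,2]))*1000).round(2),"fit diff",(np.median(h)*1000).round(2),"plane slope",k[:2].round(3))
E
python3 gap.py w9 w10 w11 w12
```

```text
w9 146 1806 plate med z 0.0529 collar med z 0.0713 diff mm 18.42 fit diff 28.61 plane slope [0.762 0.233]
w10 119 1806 plate med z 0.0528 collar med z 0.0585 diff mm 5.7 fit diff 16.55 plane slope [ 0.26 -0.64]
w11 119 1800 plate med z 0.0527 collar med z 0.0585 diff mm 5.71 fit diff 15.3 plane slope [0.591 0.235]
w12 134 1800 plate med z 0.0493 collar med z 0.0533 diff mm 3.99 fit diff 11.59 plane slope [ 0.165 -0.428]
```

>>> {"name": "apply_moves", "arguments": {
  "deltas": [
    {"tx": 0,"ty": -0.0015,"tz": 0,"turn": 0,"gripper": 0.005},
    {"tx": 0,"ty": -0.003,"tz": 0,"turn": 0,"gripper": 0.005},
    {"tx": 0,"ty": -0.0045,"tz": 0,"turn": 0,"gripper": 0.045},
    {"tx": 0,"ty": -0.0045,"tz": 0,"turn": 0,"gripper": 0.045},
    {"tx": 0,"ty": -0.0045,"tz": 0,"turn": 0,"gripper": 0.045}
  ]
}}

```text
time_s: 17.9
tcp_pos: [0.5302, -0.1212, 0.0785]
eef_rot: [-90.0, -0.0, 112.3]
contact_force: [-0.1, -0.4, 0.2]
gripper_width: 0.0362
```

```bash
python3 snap.py w13; python3 gap.py w13; cp pics/w13.png pics/w13v.png
```

```text
{'time_s': 17.9, 'joints': [7.7655, 17.9303, -27.7435, -0.0087, -44.3527, 14.5272], 'qd': [-0.0611, 0.2121, -0.059, -0.0619, -0.0977, 0.1489], 'joint_torque': [0.0282, -47.4659, 21.9569, 5.2161, 0.0556, 0.0002], 'tcp_pos': [0.5302, -0.1212, 0.0785], 'eef_rot': [-89.9759, -0.0125, 112.2865], 'contact_force': [-0.1086, -0.3559, 0.1509], 'moment': [-0.0263, 0.159, -0.0416], 'gripper_width': 0.0362}
w13 121 1805 plate med z 0.0527 collar med z 0.0574 diff mm 4.64 fit diff 12.26 plane slope [ 0.167 -0.421]
```

View pics/w13v.png

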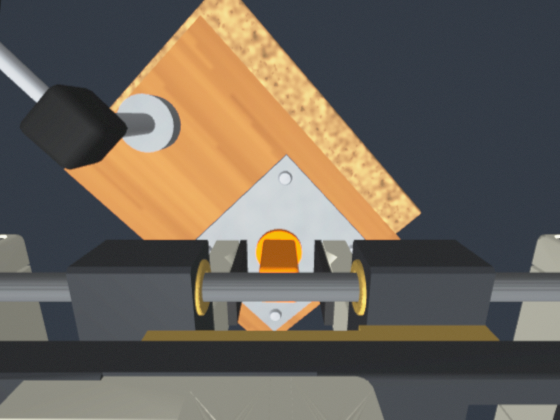

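>>> {"name": "apply_moves", "arguments": {
  "deltas": [
    {"tx": 0,"ty": 0,"tz": 0,"turn": 0,"gripper": 0.05},
    {"tx": 0,"ty": -0.015,"tz": 0,"turn": 0,"gripper": 0.05},
    {"tx": 0,"ty": -0.03,"tz": 0,"turn": 0,"gripper": 0.05},
    {"tx": 0,"ty": -0.03,"tz": 0,"turn": 0,"gripper": 0.05},
    {"tx": 0,"ty": -0.03,"tz": 0,"turn": 0,"gripper": 0.05}
  ]
}}

```text
time_s: 18.45
tcp_pos: [0.5304, -0.1212, 0.1086]
eef_rot: [-90.0, -0.0, 112.3]
contact_force: [-0.0, -0.6, -1.0]
gripper_width: 0.0499
```

```bash
python3 snap.py w14
python3 - <<'E'
from h import *;import json
s=r.get_state();Ds=[]
for i in range(8):
    p,d=capture("wrist");Ds.append(d)
D=np.median(Ds,0);np.save("w14.npy",D);P=campose("wrist",s);C=cloud(D,P);np.save("w14C.npy",C)
I=cv2.imread("pics/w14.png");cv2.imwrite("pics/w14d.png",cv2.resize(I[180:270,230:340],None,fx=7,fy=6,interpolation=cv2.INTER_CUBIC))
print("rms noise",np.std(Ds,0)[200:215,270:290].mean())
E
```

```text
{'time_s': 18.45, 'joints': [7.7669, 15.6996, -25.9784, -0.0164, -48.2983, 14.526], 'qd': [-0.0147, 0.6948, -0.7359, -0.2358, 0.1082, -0.1222], 'joint_torque': [0.035, -46.5283, 23.9801, 5.7256, 0.0222, 0.0012], 'tcp_pos': [0.5304, -0.1212, 0.1086], 'eef_rot': [-90.0261, -0.0059, 112.2821], 'contact_force': [-0.0293, -0.6279, -0.9932], 'moment': [0.0008, 0.1964, -0.0415], 'gripper_width': 0.0499}
rms noise 0.001546808
```

View pics/w14d.png

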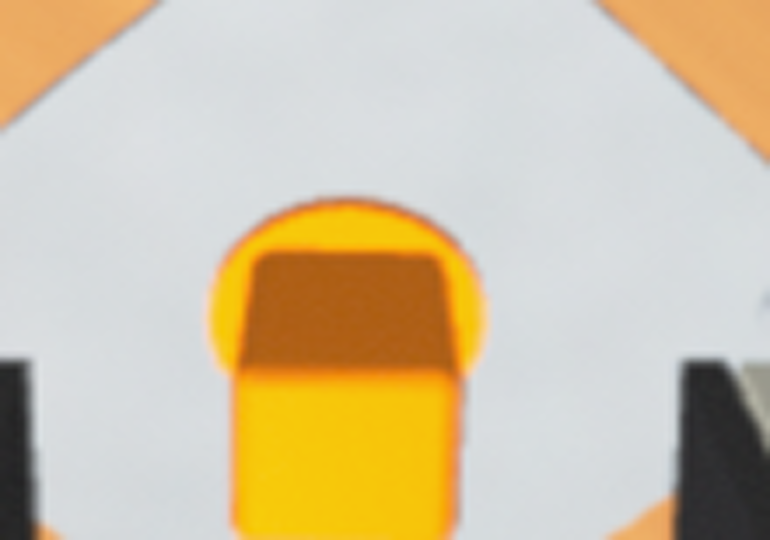

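Run:
```python
from h import *
C=np.load("w14C.npy")
def z(u0,u1,v0,v1):
    a=C[v0:v1,u0:u1,2].ravel()*1000;return np.median(a).round(2),a.std().round(2),len(a)
print("plate above",z(255,310,190,206)," left",z(240,256,222,236)," right",z(303,322,222,236))
print("top face",z(267,293,248,265),"collar",z(273,287,216,220),z(262,264,228,235),z(296,298,228,235))
top=C[248:265,267:293].reshape(-1,3);A=np.c_[top[:,:2]-top[:,:2].mean(0),np.ones(len(top))];print("tilt of top face rad",np.linalg.lstsq(A,top[:,2],rcond=None)[0][:2].round(3))
```

```text
plate above (np.float64(52.76), np.float64(0.26), 880)  left (np.float64(52.79), np.float64(0.26), 224)  right (np.float64(52.78), np.float64(0.25), 266)
top face (np.float64(93.45), np.float64(0.24), 442) collar (np.float64(57.38), np.float64(0.31), 56) (np.float64(57.55), np.float64(0.24), 14) (np.float64(57.47), np.float64(0.23), 14)
tilt of top face rad [ 0.005 -0.003]
```

The depth check gives the collar top 4.7 mm and the grip top 40.7 mm above the plate. So the collar is about 0.7 mm up: within tolerance, but not flat. I probably tugged it while releasing. There is time, so one more short stroke with a gentler release.

>>> {"name": "apply_moves", "arguments": {
  "deltas": [
    {"tx": 0,"ty": 0,"tz": 0,"turn": -0.145,"gripper": 0.05},
    {"tx": 0,"ty": 0,"tz": 0,"turn": -0.29,"gripper": 0.05},
    {"tx": 0,"ty": 0,"tz": 0,"turn": -0.435,"gripper": 0.05},
    {"tx": 0,"ty": 0,"tz": 0,"turn": -0.58,"gripper": 0.05},
    {"tx": 0,"ty": 0,"tz": 0,"turn": -0.725,"gripper": 0.05}
  ]
}}

```text
time_s: 19.4
tcp_pos: [0.5304, -0.1212, 0.1087]
eef_rot: [-90.0, -0.0, 154.2]
contact_force: [-0.7, 0.3, -0.9]
gripper_width: 0.0501
```

>>> {"name": "apply_moves", "arguments": {
  "deltas": [
    {"tx": 0,"ty": 0,"tz": 0,"turn": -0.145,"gripper": 0.05},
    {"tx": 0,"ty": 0,"tz": 0,"turn": -0.29,"gripper": 0.05},
    {"tx": 0,"ty": 0,"tz": 0,"turn": -0.435,"gripper": 0.05},
    {"tx": 0,"ty": 0,"tz": 0,"turn": -0.58,"gripper": 0.05},
    {"tx": 0,"ty": 0,"tz": 0,"turn": -0.725,"gripper": 0.05}
  ]
}}

```text
time_s: 19.9
tcp_pos: [0.5304, -0.1212, 0.1087]
eef_rot: [-90.0, -0.0, -164.3]
contact_force: [-0.1, 0.1, 0.1]
gripper_width: 0.0502
```

>>> {"name": "apply_moves", "arguments": {
  "deltas": [
    {"tx": 0,"ty": 0,"tz": 0,"turn": -0.121,"gripper": 0.05},
    {"tx": 0,"ty": 0,"tz": 0,"turn": -0.121,"gripper": 0.05},
    {"tx": 0,"ty": 0,"tz": 0,"turn": -0.121,"gripper": 0.05}
  ]
}}

```text
time_s: 20.2
tcp_pos: [0.5304, -0.1212, 0.1087]
eef_rot: [-90.0, -0.0, -157.9]
contact_force: [-0.5, 0.8, -0.2]
gripper_width: 0.0502
```

```bash
python3 snap.py w15; python3 to.py .5313 -.1211 .0800
python3 - <<'E'
from h import *
I=cv2.imread("pics/w15.png");cv2.imwrite("pics/w15d.png",cv2.resize(I[180:270,230:340],None,fx=7,fy=6,interpolation=cv2.INTER_CUBIC))
E
```

```text
{'time_s': 20.2, 'joints': [7.7685, 15.7051, -25.9582, -0.0002, -48.3397, 104.3298], 'qd': [0.0019, -0.0922, 0.07, 0.0471, 0.0466, -0.1677], 'joint_torque': [0.0066, -45.6442, 23.3437, 5.4546, 0.0646, 0.2788], 'tcp_pos': [0.5304, -0.1212, 0.1087], 'eef_rot': [-90.0009, -0.0029, -157.9018], 'contact_force': [-0.4778, 0.7639, -0.2262], 'moment': [-0.1951, 0.1408, -0.0095], 'gripper_width': 0.0502}
20.25 [ 0.5304 -0.1212  0.1087] [ -90.     -0.   -157.88] F [ 0.2 -1.3 -0.5] M [-0.062  0.109  0.004] j [  7.8  15.7 -26.    0.  -48.3 104.3]
tx -0.0008 ty 0.0287 tz 0.0002
```

View pics/w15d.png

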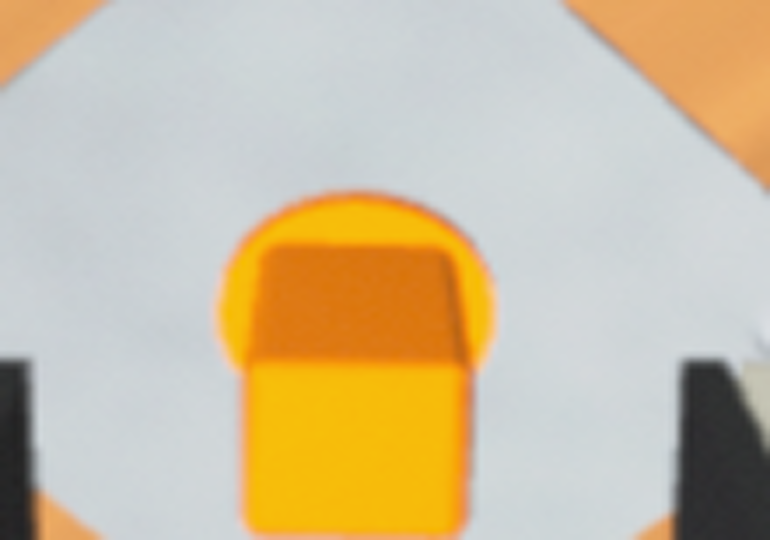

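>>> {"name": "apply_moves", "arguments": {
  "deltas": [
    {"tx": -0.0008,"ty": 0.012,"tz": 0,"turn": 0,"gripper": 0.05},
    {"tx": -0.0008,"ty": 0.022,"tz": 0,"turn": 0,"gripper": 0.05},
    {"tx": -0.0008,"ty": 0.0285,"tz": 0,"turn": 0,"gripper": 0.05},
    {"tx": -0.0008,"ty": 0.0285,"tz": 0,"turn": 0,"gripper": 0.03},
    {"tx": -0.0008,"ty": 0.0285,"tz": 0,"turn": 0,"gripper": 0.005}
  ],
  "newtons": 20
}}

```text
time_s: 20.75
tcp_pos: [0.531, -0.121, 0.0799]
eef_rot: [-90.0, -0.1, -157.7]
contact_force: [0.3, 0.7, 0.2]
gripper_width: 0.0393
```

>>> {"name": "apply_moves", "arguments": {
  "deltas": [
    {"tx": 0,"ty": 0,"tz": 0,"turn": 0,"gripper": 0.005},
    {"tx": 0,"ty": 0,"tz": 0,"turn": 0,"gripper": 0.005},
    {"tx": 0,"ty": 0,"tz": 0,"turn": 0,"gripper": 0.005},
    {"tx": 0,"ty": 0,"tz": 0,"turn": 0,"gripper": 0.005},
    {"tx": 0,"ty": 0,"tz": 0,"turn": 0,"gripper": 0.005}
  ],
  "newtons": 60
}}

```text
time_s: 21.25
tcp_pos: [0.5313, -0.1209, 0.0805]
eef_rot: [-90.0, 0.0, -157.7]
contact_force: [0.5, -0.5, 0.4]
gripper_width: 0.0174
```

>>> {"name": "apply_moves", "arguments": {
  "deltas": [
    {"tx": 0,"ty": 0.001,"tz": 0,"turn": 0,"gripper": 0.005},
    {"tx": 0,"ty": 0.002,"tz": 0,"turn": 0,"gripper": 0.005},
    {"tx": 0,"ty": 0.003,"tz": 0,"turn": 0,"gripper": 0.005},
    {"tx": 0,"ty": 0.004,"tz": 0,"turn": 0,"gripper": 0.005},
    {"tx": 0,"ty": 0.004,"tz": 0,"turn": 0,"gripper": 0.005}
  ]
}}

```text
time_s: 21.75
tcp_pos: [0.5315, -0.1209, 0.0773]
eef_rot: [-90.0, 0.0, -157.7]
contact_force: [-4.6, 2.0, 13.0]
gripper_width: 0.0176
```

```bash
python3 to.py .5313 -.1211 .0800
```

```text
21.75 [ 0.5315 -0.1209  0.0773] [-8.9970e+01  4.0000e-02 -1.5766e+02] F [-4.6  2.  13. ] M [ 0.883  1.586 -0.02 ] j [  7.8  18.1 -27.7   0.  -44.1 104.5]
tx 0.0003 ty -0.0027 tz 0.0001
```

>>> {"name": "apply_moves", "arguments": {
  "deltas": [
    {"tx": 0.0004,"ty": 0.0007,"tz": -0.0002,"turn": 0,"gripper": 0.005},
    {"tx": 0.0006,"ty": 0.001,"tz": -0.0003,"turn": 0.14,"gripper": 0.005},
    {"tx": 0.0006,"ty": 0.0012,"tz": -0.0003,"turn": 0.28,"gripper": 0.005},
    {"tx": 0.0006,"ty": 0.0014,"tz": -0.0003,"turn": 0.42,"gripper": 0.005}
  ]
}}

```text
time_s: 22.15
tcp_pos: [0.5317, -0.121, 0.0767]
eef_rot: [-90.0, 0.1, 178.0]
contact_force: [-3.1, 1.7, 16.5]
gripper_width: 0.0176
```

```bash
python3 to.py .5313 -.1211 .0800
```

```text
22.15 [ 0.5317 -0.121   0.0767] [-8.9970e+01  1.5000e-01  1.7798e+02] F [-3.1  1.7 16.5] M [0.552 1.409 0.065] j [  7.8  18.1 -27.8   0.1 -43.9  80.1]
tx 0.0004 ty -0.0033 tz 0.0001
```

```bash
python3 snap.py w16; python3 gap.py w16
python3 - <<'E'
from h import *
im=cv2.imread("pics/w16.png")
cv2.imwrite("pics/w16d.png",cv2.resize(im[200:270,240:320],None,fx=9,fy=8,interpolation=cv2.INTER_CUBIC))
s=r.get_state();Ds=[capture("wrist")[1] for i in range(6)];C=cloud(np.median(Ds,0),campose("wrist",s));np.save("w16C.npy",C)
v=slice(226,242)
for v in range(222,242):print(v,(C[v,272:288,2].mean()*1000).round(2),im[v,280][::-1])
print("plate",np.median(C[200:220,262:300,2])*1000)
E
```

```text
{'time_s': 22.15, 'joints': [7.8101, 18.0928, -27.843, 0.0791, -43.9216, 80.1103], 'qd': [0.0799, 0.1545, -0.1585, -0.2378, 0.1767, -79.6431], 'joint_torque': [-0.5968, -39.625, 18.6365, 3.8409, 1.2536, 2.2288], 'tcp_pos': [0.5317, -0.121, 0.0767], 'eef_rot': [-89.9703, 0.1499, 177.9773], 'contact_force': [-3.0581, 1.7419, 16.5023], 'moment': [0.5517, 1.4087, 0.0652], 'gripper_width': 0.0176}
w16 130 1665 plate med z 0.0495 collar med z 0.0535 diff mm 4.04 fit diff 13.8 plane slope [ 0.612 -0.119]
222 49.65 [210 216 218]
223 49.56 [210 216 218]
224 49.52 [209 216 218]
225 49.35 [211 216 218]
226 49.39 [210 215 217]
227 49.43 [209 203 199]
228 49.44 [205 164 143]
229 50.1 [208 119  57]
230 51.54 [241 142  14]
231 53.09 [247 178  10]
232 53.47 [247 192  10]
233 53.55 [247 193  10]
234 53.49 [247 194  10]
235 53.44 [247 193  10]
236 53.42 [247 194  10]
237 53.57 [247 192  10]
238 53.51 [247 167  10]
239 55.86 [226 125  15]
240 57.33 [199 108  22]
241 58.85 [196 106  23]
plate 49.472827070644364
```

Under load the collar is exactly seated (4.0 mm = its thickness). Releasing gently: unload to a few newtons without pulling, then open.

>>> {"name": "apply_moves", "arguments": {
  "deltas": [
    {"tx": 0,"ty": -0.0015,"tz": 0,"turn": 0,"gripper": 0.005},
    {"tx": 0,"ty": -0.003,"tz": 0,"turn": 0,"gripper": 0.005},
    {"tx": 0,"ty": -0.004,"tz": 0,"turn": 0,"gripper": 0.005}
  ]
}}

```text
time_s: 22.8
tcp_pos: [0.5315, -0.1209, 0.0797]
eef_rot: [-90.0, 0.1, 178.3]
contact_force: [1.5, -1.1, 2.7]
gripper_width: 0.0177
```

```bash
python3 to.py .5313 -.1211 .0800; python3 snap.py w17; python3 gap.py w17
```

```text
22.8 [ 0.5315 -0.1209  0.0797] [-8.9990e+01  1.3000e-01  1.7827e+02] F [ 1.5 -1.1  2.7] M [-0.286 -0.325 -0.03 ] j [  7.8  17.9 -27.7   0.  -44.4  80.4]
tx 0.0002 ty -0.0003 tz 0.0002
{'time_s': 22.8, 'joints': [7.8032, 17.8538, -27.6654, 0.0393, -44.357, 80.4377], 'qd': [0.0124, -0.4492, 0.3328, -0.1416, -0.9892, 0.0258], 'joint_torque': [0.0804, -45.611, 20.2268, 4.4818, -0.3778, 0.0048], 'tcp_pos': [0.5315, -0.1209, 0.0797], 'eef_rot': [-89.9934, 0.1267, 178.2689], 'contact_force': [1.5431, -1.1316, 2.7471], 'moment': [-0.2859, -0.3255, -0.0305], 'gripper_width': 0.0177}
w17 136 1687 plate med z 0.0521 collar med z 0.0566 diff mm 4.41 fit diff 17.04 plane slope [ 0.793 -0.142]
```

>>> {"name": "apply_moves", "arguments": {
  "deltas": [
    {"tx": 0,"ty": 0,"tz": 0,"turn": 0,"gripper": 0.05},
    {"tx": 0,"ty": 0,"tz": 0,"turn": 0,"gripper": 0.05},
    {"tx": 0,"ty": 0,"tz": 0,"turn": 0,"gripper": 0.05},
    {"tx": 0,"ty": 0,"tz": 0,"turn": 0,"gripper": 0.05}
  ]
}}

```text
time_s: 23.25
tcp_pos: [0.5301, -0.1209, 0.0785]
eef_rot: [-90.0, -0.1, 178.2]
contact_force: [-0.1, 0.3, 0.3]
gripper_width: 0.0442
```

>>> {"name": "apply_moves", "arguments": {
  "deltas": [
    {"tx": 0,"ty": -0.015,"tz": 0,"turn": 0,"gripper": 0.05},
    {"tx": 0,"ty": -0.03,"tz": 0,"turn": 0,"gripper": 0.05},
    {"tx": 0,"ty": -0.03,"tz": 0,"turn": 0,"gripper": 0.05},
    {"tx": 0,"ty": -0.03,"tz": 0,"turn": 0,"gripper": 0.05}
  ]
}}

```text
time_s: 23.65
tcp_pos: [0.5304, -0.1208, 0.1087]
eef_rot: [-90.0, 0.0, 178.2]
contact_force: [-0.9, 0.3, 0.2]
gripper_width: 0.0497
```

```bash
python3 snap.py w18
python3 - <<'E'
from h import *
I=cv2.imread("pics/w18.png");cv2.imwrite("pics/w18d.png",cv2.resize(I[180:270,230:340],None,fx=7,fy=6,interpolation=cv2.INTER_CUBIC))
s=r.get_state();C=cloud(np.median([capture("wrist")[1] for i in range(8)],0),campose("wrist",s))
hsv=cv2.cvtColor(I,cv2.COLOR_BGR2HSV)
m=cv2.erode(cv2.inRange(hsv,(18,180,180),(32,255,255)),np.ones((3,3)));n,l,st,c=cv2.connectedComponentsWithStats(m)
for i in range(1,n):
    if st[i,4]>15 and 240<c[i][0]<320 and 180<c[i][1]<290:print(st[i].tolist(),(np.median(C[l==i][:,2])*1000).round(2))
print("plate",(np.median(C[190:205,262:300,2])*1000).round(2))
E
```

```text
{'time_s': 23.65, 'joints': [7.8075, 15.6845, -25.9772, -0.0163, -48.3186, 80.4353], 'qd': [-0.0226, 0.7278, -0.8009, -0.1839, 0.0496, -0.0277], 'joint_torque': [0.0338, -46.5431, 24.0104, 5.655, 0.0493, -0.0002], 'tcp_pos': [0.5304, -0.1208, 0.1087], 'eef_rot': [-90.0153, 0.0174, 178.232], 'contact_force': [-0.8931, 0.2716, 0.1925], 'moment': [-0.0617, 0.2133, -0.0627], 'gripper_width': 0.0497}
[268, 214, 24, 6, 94] 57.41
[263, 222, 3, 14, 24] 57.49
[296, 223, 3, 13, 20] 57.39
[266, 241, 29, 27, 753] 93.34
plate 52.8
```

View pics/w18d.png

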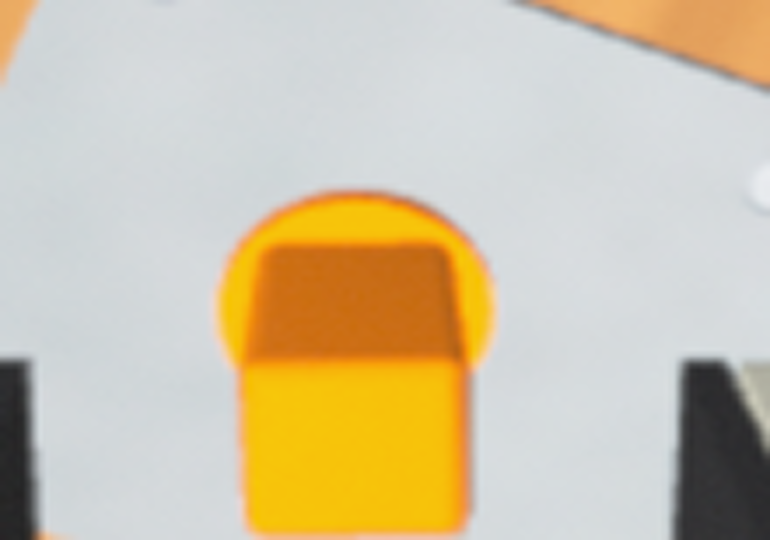

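After unloading, the collar again settles about 0.55 mm up, so this is elastic rebound rather than a tug. It is well inside 1.3 mm. Backing off and checking the rest of the bench.

>>> {"name": "apply_moves", "arguments": {
  "deltas": [
    {"tx": 0,"ty": -0.04,"tz": 0,"turn": 0,"gripper": 0.05},
    {"tx": 0,"ty": -0.08,"tz": 0,"turn": 0,"gripper": 0.05},
    {"tx": 0.03,"ty": -0.11,"tz": 0,"turn": 0,"gripper": 0.05},
    {"tx": 0.06,"ty": -0.13,"tz": 0,"turn": 0,"gripper": 0.05},
    {"tx": 0.08,"ty": -0.13,"tz": 0,"turn": 0,"gripper": 0.05}
  ]
}}

```text
time_s: 24.6
tcp_pos: [0.4504, -0.1185, 0.2418]
eef_rot: [-90.0, 0.3, 178.3]
contact_force: [0.6, 0.3, -0.8]
gripper_width: 0.05
```

Run:
```python
from h import *
for n in("scene","top"):
    p,d=capture(n);cv2.imwrite(f"pics/{n}F.png",p[:,:,::-1])
print(np.round(r.get_state()['contact_force'],1))
```

```text
[ 0.6 -0.3  0.2]
```

View pics/sceneF.png

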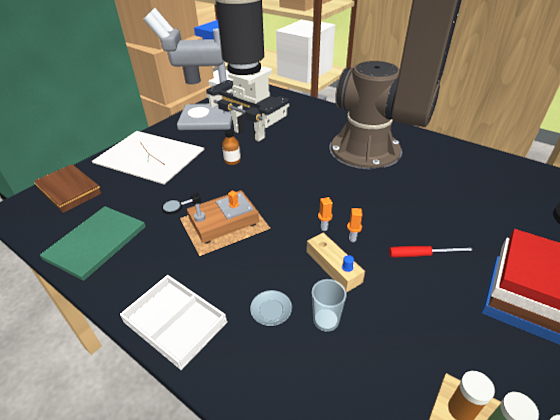

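The final picture shows the orange screw standing in the plate at (234,199). The blue screw (347,263), dish, jar, bottle and driver are at their starting pixels, and the robot is clear of everything.

```bash
python3 -c "
from plant import r
print(r.close_job())"
```

```text
the job is handed in; nothing more can be done
None
```

The orange screw is driven into the grey plate's hole and released, and the job is handed in at about 25 s. No verdict came back.

**What I did:** I took the small orange screw from the holder and stood it in the hole. I drove it clockwise at roughly 13–17 N in 90° strokes, regrasping between them to keep the gripper's ends away from the lens post.

**Last checks:**
- **Under load:** the collar sat flat, with its top 4.0 mm above the plate, and turning no longer sank it.
- **After release:** depth puts the collar about 0.5–0.6 mm above the plate, and a repeat stroke gave nearly the same. That is within the 1.3 mm limit but not perfectly flat. It looks like elastic rebound, though I did not confirm the cause.
- **Upright and centred:** the screw is upright within about 0.01 rad. The best measured hole and screw positions agree within about 1 mm.
- **Other things:** the blue screw, dish, jar, bottle and screwdriver are at their starting positions in the final picture, and the robot touches nothing.

**What disagreed:**
- During the first grasp the force reading rose to about 6 N, probably from the gripper's end touching one of the larger orange screws on the bench. It stayed standing.
- The wrist-camera calibration changed by about 3 mm between readings, so I took the final alignment relative to the jaws.

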